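# Clamp the glaze test tiles

## Task

Get the L-shaped test tiles held for glazing: stand the steel weight in the clamp's pan so that it holds the sprung bar open, then pick every L-shaped tile out of the crate and slide its foot under the open bar, straight, flat on the board and fully home against the stop, side by side with its upright wall towards the loading edge. When all are in, take the weight out so that the bar closes on the tiles, and stand it back in the middle of its cork pad; leave the kiln posts, stubs and flat offcut in the crate and the bowl, jar and cup where they are.

Things in the scene. Friction and masses are not known exactly. Their poses are not given: they have to be found in the camera images.
- fixture: Tile clamp, fixed: plywood board 310 x 270 x 12 mm with a sprung bar across it. Origin on the bench below the bar's hinge, mid-width. x axis from the loading edge (where tiles go in) to the weight pan, y along the bar, z up. Board from x = -190 to 120 mm, top at z = 12. Hinge at x = 0, z = 50, between brackets at y = +-126 reaching z = 62.
- stop (a point): Middle of the stop rail's foot, where the foot tips of the tiles must arrive: on the board's top, on the rail's face towards the loading edge (x = -50 mm, y = 0, z = 12 mm in the clamp's frame). The rail is 8 mm high, 226 mm long along y.
- bar (a point): Middle of the underside of the sprung bar, an aluminium strip 12 x 12 mm and 236 mm long along the clamp's y, 65 mm from the hinge towards the loading edge. Shut, it lies on the board at x = -65 mm; fully open its lowest edge is about 27 mm above the board, room for the 10 mm feet, and it has swung back to about x = -81 to -64 mm.
- clamp_bar (a joint): Hinge of the sprung bar, rad: 0 = shut on the board, 0.42 = fully open at its limit, about 0.16 = shut on tiles. A spring (0.26 N m shut, 0.43 N m open) always closes it. Pressing the pan down with about 5 N opens it; the weight standing in the pan keeps it fully open.
- pan (a point): Middle of the floor of the weight pan, a square tray 90 x 90 mm (82 inside, rim 5 mm high) on the far arm of the sprung bar. Shut, the pan is raised and tilted 0.42 rad, outer side highest; fully open it is level, floor 35 mm above the bench, at x = 85 mm, y = 0 of the clamp.
- weight_c (a point): Steel weight, about 0.8 kg, 76 mm tall, upright; this point is on its axis 38 mm above its underside. From below: round body 60 mm across to 32 mm up, neck 16 mm across from 32 to 64 mm, knob 40 mm across from 64 to 76 mm. z axis up.
- pad: Fixed round cork pad, 110 mm across and 4 mm thick, where the weight lives. Origin at the centre of its underside on the bench.
- crate: Fixed shallow grey plastic crate 224 (its x) x 360 (its y) x 30 mm high, walls and floor 5 mm thick, origin at the centre of its underside.
- tile1_c (a point): L-shaped buff clay test tile, 0.12 kg, 46 mm wide: foot 70 mm long, 10 thick, with an upright wall 9 thick across one end, 60 tall over all. This point: middle of the wall's thickness and width, 30 mm above the underside. x axis from the wall along the foot (foot tip at 65.5 mm); z up. Stands on its foot in the crate. May be absent.
- tile2_c (a point): L-shaped buff clay test tile, 0.12 kg, 46 mm wide: foot 70 mm long, 10 thick, with an upright wall 9 thick across one end, 60 tall over all. This point: middle of the wall's thickness and width, 30 mm above the underside. x axis from the wall along the foot (foot tip at 65.5 mm); z up. Stands on its foot in the crate. May be absent.
- tile3_c (a point): L-shaped buff clay test tile, 0.12 kg, 46 mm wide: foot 70 mm long, 10 thick, with an upright wall 9 thick across one end, 60 tall over all. This point: middle of the wall's thickness and width, 30 mm above the underside. x axis from the wall along the foot (foot tip at 65.5 mm); z up. Stands on its foot in the crate. May be absent.
- tile4_c (a point): L-shaped buff clay test tile, 0.12 kg, 46 mm wide: foot 70 mm long, 10 thick, with an upright wall 9 thick across one end, 60 tall over all. This point: middle of the wall's thickness and width, 30 mm above the underside. x axis from the wall along the foot (foot tip at 65.5 mm); z up. Stands on its foot in the crate. May be absent.
- post1_c (a point): Round white kiln post, 36 mm across, 45 mm tall, in the crate; its centre. Not wanted.
- post2_c (a point): Round buff kiln post, 28 mm across, 38 mm tall, in the crate; its centre. Not wanted.
- post3_c (a point): Square white kiln post, 34 x 34 x 42 mm tall, in the crate; its centre. Not wanted.
- slab_c (a point): Flat buff offcut 66 x 46 x 10 mm with no upright wall, in the crate; its centre. Not wanted.
- stub1_center (a point): Small round buff kiln stub, 20 mm across, 16 mm tall, in the crate; its centre. Not wanted.
- stub2_center (a point): Small round buff kiln stub, 20 mm across, 16 mm tall, in the crate; its centre. Not wanted.
- stub3_center (a point): Small round buff kiln stub, 20 mm across, 16 mm tall, in the crate; its centre. Not wanted.
- bowl: Bystander: white bowl, 110 mm across, 50 mm tall; origin under its centre.
- jar: Bystander: clear jar, 68 mm across, 85 mm tall; origin under its centre.
- cup: Bystander: terracotta cup, 76 mm across, 90 mm tall; origin under its centre.
Things that resemble listed ones, but are neither listed nor needed, are in the scene too. Leave any green look-alike of the part that bears tile1_c alone. Leave any red look-alike of the part that bears weight_c alone.

How it is judged:
By the outcome, as a careful person would: the job done as asked, in the order asked, and still so for the second after the job is handed in, with the robot touching nothing.
Of tile1, tile2, tile3, tile4 only 3 to 4 are there at a start; the rules pass over those that are not, and their reading is None.
At some moment in a run one of tile1, tile2, tile3, tile4 may be knocked a few centimetres aside while the robot is not near it.
Once in a run the grip may slacken for a moment while it holds something.
It also fails if it takes over 210 s, if anything falls off the work surface, if the arm or the gripper's body presses on something with over 40 N, if the wrist force passes 120 N, or if a joint passes its speed limit or range.

## Robot

A 6-joint arm with a two-finger parallel gripper is mounted at the origin on the work surface. World frame = base frame: x ahead of the robot, y to its left, z up, the work surface at z = 0. Lengths are in mm, angles in rad, forces in N, time in s.
With the tool pointing down it reaches from about 250 to 800 mm from the base axis. Payload 8.5 kg.
Tool frame: the origin (TCP) lies between the finger pads; the fingertips stand ctrl.finger_overhang ahead of it and the grasp point (between the pads) lies 11 mm behind it (ctrl.finger_overhang is the distance from the TCP to the fingertips, in mm); z points along the fingers, y is the line along which they close (so a half turn about z gives the same grasp; the last joint's range is limited). The gripper opens to 85 mm and grips with 20 to 120 N. Pads are 22 mm wide; open, the fingers measure 114 mm over their backs; the gripper's body (76 mm by 85 mm) begins 54 mm behind the grasp point. The pads swing forward as they close: fully open they stand 13 mm farther back than shut.
Start: joints at [-1.201, 0.238, -0.013, 1.319, 0, 1.571], TCP at [189.733, -489.47, 239.276] pointing down, gripper open.
Joint ranges: [-2.66, 2.66], [-1.03, 1.9], [-1.14, 1.46], [-1.82, 2.27], [-1.45, 1.34], [-3.14, 3.14]. Speed limits (rad/s): [2.22, 2.22, 2.79, 3.14, 3.14, 3.14].

## Interface

Orientations are given as a unit quaternion [x, y, z, w].
In Python, from station import ctrl, read_camera, ticket, find_in, trace, spot_point gives the robot as it stands.
- The arm moves only by the tool step_arm, never from a script. Its argument "plan" is one flat list of numbers, 5 for each row, row after row: the shift along the tool's x, y, z in m, then the turn about the tool's z in degrees, then the closure, from 0 (fully open) to 1 (shut). A call has 1 to 20 rows; each row is the pose to reach, as a shift and turn from the pose commanded when the call began, along the tool's axes at that moment; what a row does not reach only later rows make up. A row lasts 1/12 s, in which the tool goes at most 41.7 mm and 7.16 degrees, less where a joint would pass 70% of its speed; a pose out of reach is approached as far as the arm can. A call with a gripper value outside its range is refused whole. The fingers move at their own pace and stop on an object; the grip force is fixed at half the most. Time passes only in rows, so rows that repeat a pose let the fingers close. It gives the time, the measured TCP pose, the force, the opening and the grip force at its end, in the units of the state.
- ctrl.observe(): the state, without advancing time (a new reading comes with each control period).
- read_camera(name): name is "scene" or "top" or "wrist"; returns a dict with "image" (420x560x3 uint8, red, green, blue), "fx", "fy", "cx", "cy" (pixels), "distortion" ([k1, k2, p1, p2, k3] as OpenCV has them; the pictures are not rectified), "origin" and "rotation" of the camera in the world; the wrist camera has in their place "mount" (4x4, takes a point from camera to tool coordinates, whose origin is the TCP and whose axes are the flange's). Camera axes: x right, y down, z forward; pixel columns grow to the right and rows downward; lengths in mm; the calibration is good to about 2 mm. A picture is of the moment at which its call begins: read the wrist's pose just before it. There is no depth.
- ticket.hand_in(): hands the job in; it is judged then, once.
Trained networks look in a picture, given as the dict that the camera call returned (one of the last four; its "shot" number tells which), for a name from the list of things; names that differ only in an ending like _2 or _b are one class to them, and where a whole thing is asked for, a point or a joint stands for the part that bears it (a point fixed in the world has none). Each returns a list of dicts, best first, with "score" (0 to 1); they miss things now and then, are a little off and sometimes report something else, mostly with a low value. They report only what shows in the picture. A call takes as long as a camera call. They do not tell look-alikes from the thing itself.
- find_in(query, picture): "point" ([column, row] in pixels, amid what is visible of it).
- trace(query, picture): "pixels" (420x560 bool, what is visible of it) and "point" ([column, row] in pixels, amid what is visible of it).
- spot_point(query, picture): "point" ([column, row] in pixels: a listed point, or the origin of a listed thing).
The state is a dict: "clock": time; "joints": joint angles; "joint_velocities": joint speeds; "effort": joint torques, N m; "position": TCP position; "eef_rot": TCP orientation; "force": force on the tool from outside, world axes, zero at the start; "ft_torque": the same for the moment, N m; "width": opening from 0.0 (shut) to 1.0 (fully open); "gripper_force": force on a finger pad.
Only numpy, scipy, OpenCV 4.12 (cv2) and the standard library are available. Lean on these libraries where they do the work, as an engineer would, in place of code of your own. Each camera call takes 0.05 s, during which the arm holds its last target. There are 200 camera calls.

## Working session

There is one attempt and no reset: what is moved stays moved. The work goes in short steps, Python scripts to look and compute and a tool call to move; the robot and the scene stay as the last step left them, time stands still between calls to the robot, and variables do not carry over. Pictures are saved under pics/ and viewed, at most 14 in all, crops included, and the job is handed in when it is done.

Besides the shell and the picture viewer there is one more tool, called after "Request:" as name(argument=value, ...), one argument or row to a line, values as JSON. step_arm: Moves the arm, as the interface text tells. Its arguments: {"type":"object","properties":{"plan":{"type":"array","items":{"type":"number"}}},"required":["plan"]}

```bash
mkdir -p pics; ls; cat > h.py <<'E'
import numpy as np, cv2, json
from station import ctrl, read_camera, ticket, find_in, trace, spot_point
from scipy.spatial.transform import Rotation as R
def pose():
    s=ctrl.observe(); return np.array(s["position"]),R.from_quat(s["eef_rot"]).as_matrix()
def shot(name):
    p,r=pose(); c=read_camera(name)
    if name=="wrist":
        M=np.array(c["mount"]); c["O"]=p+r@M[:3,3]; c["Rw"]=r@M[:3,:3]
    else: c["O"]=np.array(c["origin"]); c["Rw"]=np.array(c["rotation"])
    c["K"]=np.array([[c["fx"],0,c["cx"]],[0,c["fy"],c["cy"]],[0,0,1.]]); c["D"]=np.array(c["distortion"],float)
    return c
def ray(c,px):
    u=cv2.undistortPoints(np.array(px,float).reshape(-1,1,2),c["K"],c["D"]).reshape(-1,2)
    return np.c_[u,np.ones(len(u))]@c["Rw"].T
def toz(c,px,z):
    d=ray(c,px); return c["O"]+d*((z-c["O"][2])/d[:,2])[:,None]
def proj(c,P):
    P=(np.array(P,float).reshape(-1,3)-c["O"])@c["Rw"]
    return cv2.projectPoints(P,np.zeros(3),np.zeros(3),c["K"],c["D"])[0].reshape(-1,2)
def save(c,n,crop=None,k=1):
    im=c["image"][...,::-1]
    if crop: a,b,e,f=crop; im=im[b:f,a:e]
    cv2.imwrite("pics/"+n,cv2.resize(im,None,fx=k,fy=k,interpolation=cv2.INTER_CUBIC))
E
python3 - <<'E'
from h import *
s=ctrl.observe(); print({k:np.round(v,3) for k,v in s.items()}, ctrl.finger_overhang)
print(pose()[1].round(3))
for n in("top","scene"):
    c=shot(n); save(c,n+"0.png"); print(n,c["O"].round(0),c["fx"])
    for q,z in [("fixture",0),("stop",12),("bar",12),("pan",45),("weight_c",38),("pad",0),("crate",0),("tile1_c",35),("post1_c",25),("post2_c",25),("post3_c",25),("slab_c",10),("stub1_center",12),("bowl",0),("jar",0),("cup",0)]:
        for d in spot_point(q,c): print(q,round(d["score"],2),np.round(d["point"]),toz(c,d["point"],z)[0][:2].round(0))
E
```

```text
pics
{'clock': np.float64(0.0), 'joints': array([-1.201,  0.239, -0.014,  1.319,  0.   ,  1.571]), 'joint_velocities': array([-0.001,  0.001,  0.001,  0.001,  0.   ,  0.002]), 'effort': array([-0.0000e+00, -5.3878e+01,  3.4644e+01,  1.9000e-02,  0.0000e+00,
       -0.0000e+00]), 'position': array([ 189.601, -489.129,  238.691]), 'eef_rot': array([ 0.983,  0.184, -0.   , -0.001]), 'force': array([ 0.274, -0.476,  0.056]), 'ft_torque': array([ 0.023,  0.02 , -0.009]), 'gripper_force': np.float64(0.0), 'width': np.float64(1.001)} 8.0
[[ 0.932  0.361 -0.   ]
 [ 0.361 -0.932  0.001]
 [ 0.    -0.001 -1.   ]]
top [ 455.   35. 1325.] 483.60408103770845Traceback (most recent call last):
  File "<stdin>", line 7, in <module>
  File "h.py", line 17, in toz
    d=ray(c,px); return c["O"]+d*((z-c["O"][2])/d[:,2])[:,None]
  File "h.py", line 15, in ray
    return np.c_[u,np.ones(len(u))]@c["Rw"].T
           ~~~~~~~~~~~~~~~~~~~~~~~~^~~~~~~~~~
ValueError: matmul: Input operand 1 has a mismatch in its core dimension 0, with gufunc signature (n?,k),(k,m?)->(n?,m?) (size 4 is different from 3)
```

```bash
sed -i 's/c\["Rw"\]=np.array(c\["rotation"\])/c["Rw"]=R.from_quat(c["rotation"]).as_matrix()/' h.py
python3 - <<'E'
from h import *
for n in("top","scene"):
    c=shot(n); save(c,n+"0.png"); print(n,c["O"].round(0),c["fx"],c["Rw"].round(2).tolist())
    for q,z in [("fixture",0),("stop",12),("bar",12),("pan",45),("weight_c",38),("pad",0),("crate",0),("tile1_c",35),("post1_c",25),("post2_c",25),("post3_c",25),("slab_c",10),("stub1_center",12),("bowl",0),("jar",0),("cup",0)]:
        for d in spot_point(q,c): print(q,round(d["score"],2),np.round(d["point"]),toz(c,d["point"],z)[0][:2].round(0))
E
```

```text
top [ 455.   35. 1325.] 483.60408103770845 [[-0.02, -1.0, 0.06], [-1.0, 0.02, 0.01], [-0.02, -0.06, -1.0]]
fixture 0.8 [255. 206.] [570. 128.]
fixture 0.33 [448. 241.] [ 461. -405.]
stop 0.9 [257. 222.] [525. 123.]
stop 0.51 [256. 226.] [513. 125.]
bar 0.87 [257. 223.] [521. 122.]
bar 0.59 [329. 136.] [758. -81.]
pan 0.66 [249. 173.] [654. 140.]
pan 0.29 [158. 223.] [526. 388.]
pan 0.28 [447. 204.] [ 561. -394.]
weight_c 0.76 [162. 220.] [536. 377.]
weight_c 0.63 [113. 230.] [509. 516.]
pad 0.7 [163. 224.] [525. 386.]
pad 0.63 [256. 225.] [518. 126.]
pad 0.37 [427. 253.] [ 430. -345.]
crate 0.59 [403. 226.] [ 507. -281.]
crate 0.59 [450. 243.] [ 456. -412.]
tile1_c 0.65 [437. 292.] [ 323. -359.]
tile1_c 0.59 [423. 252.] [ 434. -325.]
post1_c 0.61 [362. 205.] [ 565. -164.]
post1_c 0.43 [366. 254.] [ 433. -170.]
post1_c 0.34 [438. 225.] [ 504. -373.]
post2_c 0.41 [418. 201.] [ 572. -319.]
post3_c 0.57 [448. 204.] [ 562. -402.]
slab_c 0.81 [450. 239.] [ 466. -409.]
stub1_center 0.62 [450. 241.] [ 461. -408.]
stub1_center 0.53 [153. 169.] [678. 410.]
stub1_center 0.52 [434. 228.] [ 499. 
[... 499 characters left out ...]
t_c 0.8 [390. 182.] [529. 385.]
weight_c 0.44 [252. 318.] [792. -76.]
pad 0.89 [389. 187.] [520. 396.]
pad 0.55 [184. 203.] [ 413. -165.]
crate 0.65 [147. 244.] [ 511. -279.]
tile1_c 0.91 [104. 190.] [ 336. -361.]
tile1_c 0.62 [120. 212.] [ 419. -329.]
post1_c 0.73 [150. 336.] [ 764. -303.]
post1_c 0.69 [198. 243.] [ 560. -152.]
post2_c 0.63 [133. 260.] [ 563. -316.]
post2_c 0.29 [315. 239.] [633. 133.]
post3_c 0.61 [ 94. 269.] [ 561. -408.]
post3_c 0.19 [131. 261.] [ 563. -320.]
slab_c 0.58 [ 97. 239.] [ 467. -398.]
stub1_center 0.54 [113. 245.] [ 497. -361.]
jar 0.97 [250. 319.] [779. -79.]
jar 0.21 [292. 207.] [509. 112.]
cup 0.79 [421. 228.] [670. 420.]
cup 0.28 [184. 202.] [ 409. -163.]
```

View pics/top0.png

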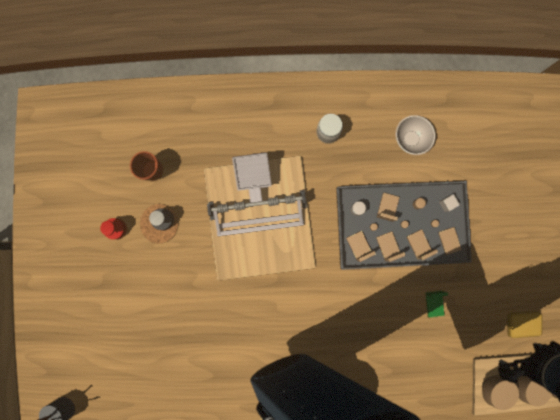

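View pics/scene0.png

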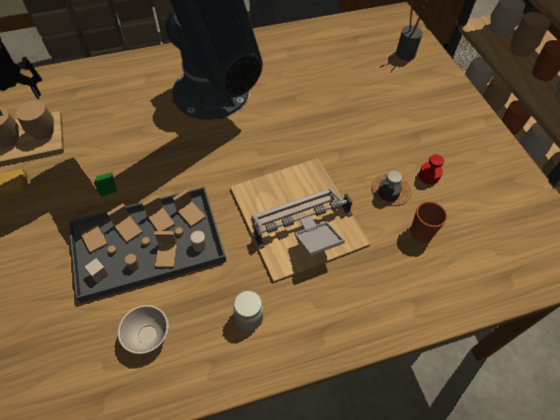

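```bash
cat >> h.py <<'E'
def go(x,y,z,yaw=None):
    """yaw deg: world angle of tool y axis (mod 180). Prints shift in tool axes (m) and turn (deg)."""
    p,r=pose(); d=r.T@(np.array([x,y,z])-p); t=0
    if yaw is not None:
        cur=np.degrees(np.arctan2(r[1,1],r[0,1])); t=-((yaw-cur+90)%180-90)
        # positive turn about tool z (down) is clockwise seen from above
    print("shift m",(d/1000).round(4),"turn",round(t,2),"J6",ctrl.observe()["joints"][5].round(2))
E
python3 - <<'E'
from h import *
c=shot("wrist"); print(np.array(c["mount"]).round(3), c["fx"],c["cx"],c["cy"],c["D"])
go(430,-290,400,90); go(480,-290,400,90)
E
```

```text
[[-1.00000e-03 -9.49000e-01 -3.16000e-01  8.13260e+01]
 [ 1.00000e+00 -1.00000e-03 -0.00000e+00  6.37000e-01]
 [ 0.00000e+00 -3.16000e-01  9.49000e-01 -1.34761e+02]
 [ 0.00000e+00  0.00000e+00  0.00000e+00  1.00000e+00]] 327.8331523830569 281.9490176326481 210.31916324028995 [-0.06023286  0.          0.          0.          0.        ]
shift m [ 0.2961 -0.0992 -0.1607] turn 21.19 J6 1.57
shift m [ 0.3427 -0.0811 -0.1607] turn 21.19 J6 1.57
```

```bash
python3 - <<'E'
from h import *
go(555,-280,260,90)
E
```

```text
shift m [ 0.4163 -0.0633 -0.0207] turn 21.19 J6 1.57
```

Request:
step_arm(
  plan=[0.2,-0.03,-0.02,10,0,0.416,-0.063,-0.021,21.2,0,0.416,-0.063,-0.021,21.2,0,0.416,-0.063,-0.021,21.2,0,0.416,-0.063,-0.021,21.2,0,0.416,-0.063,-0.021,21.2,0,0.416,-0.063,-0.021,21.2,0,0.416,-0.063,-0.021,21.2,0,0.416,-0.063,-0.021,21.2,0,0.416,-0.063,-0.021,21.2,0,0.416,-0.063,-0.021,21.2,0,0.416,-0.063,-0.021,21.2,0,0.416,-0.063,-0.021,21.2,0,0.416,-0.063,-0.021,21.2,0,0.416,-0.063,-0.021,21.2,0],
)

```text
clock: 3.1
position: [553.8, -281.1, 260.4]
eef_rot: [1.0, -0.001, -0.0, -0.0]
force: [0.3, 0.3, 0.3]
width: 1.005
gripper_force: 0.0
```

```bash
python3 - <<'E'
from h import *
p,r=pose(); print(p.round(1),r.round(2).tolist())
c=shot("wrist"); save(c,"w1.png",k=1.4)
for q,z in [("tile1_c",35),("slab_c",10),("post1_c",25),("post2_c",25),("post3_c",25),("stub1_center",13),("crate",0)]:
    for d in spot_point(q,c): print(q,round(d["score"],2),np.round(d["point"]),toz(c,d["point"],z)[0][:2].round(0))
go(525,386,200,90); go(592,128,280,90)
E
```

```text
[ 553.8 -281.1  260.4] [[1.0, -0.0, -0.0], [-0.0, -1.0, 0.0], [-0.0, -0.0, -1.0]]
tile1_c 0.88 [324. 277.] [ 428. -334.]
tile1_c 0.83 [339. 345.] [ 322. -358.]
slab_c 0.98 [378. 243.] [ 462. -405.]
post1_c 0.6 [166. 173.] [ 557. -147.]
post2_c 0.8 [313. 168.] [ 563. -317.]
post3_c 0.6 [388. 163.] [ 569. -403.]
stub1_center 0.77 [349. 208.] [ 510. -364.]
crate 0.6 [283. 210.] [ 504. -282.]
crate 0.55 [388. 165.] [ 562. -411.]
shift m [-0.0301 -0.6666  0.0604] turn -0.04 J6 2.67
shift m [ 0.0371 -0.4087 -0.0196] turn -0.04 J6 2.67
```

View pics/w1.png

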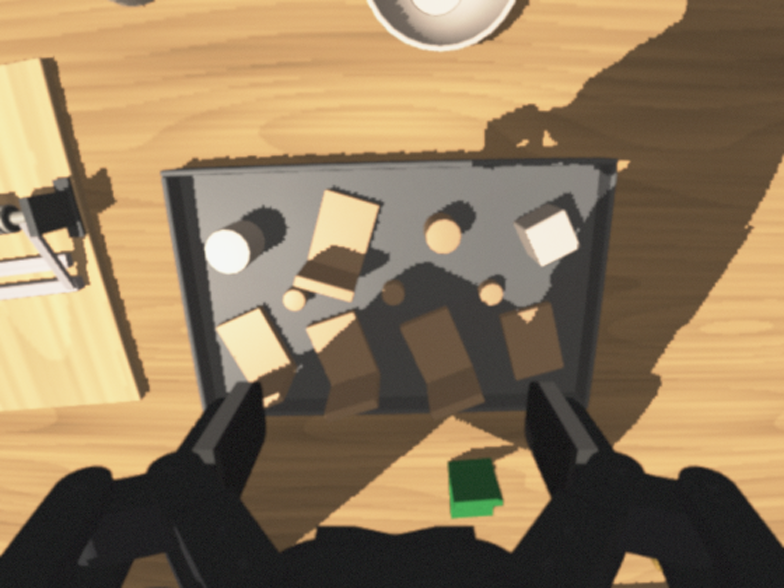

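Request:
step_arm(
  plan=[-0.004,-0.466,-0.02,-90,0,-0.004,-0.466,-0.02,-90,0,-0.004,-0.466,-0.02,-90,0,-0.004,-0.466,-0.02,-90,0,-0.004,-0.466,-0.02,-90,0,-0.004,-0.466,-0.02,-90,0,-0.004,-0.466,-0.02,-90,0,-0.004,-0.466,-0.02,-90,0,-0.004,-0.466,-0.02,-90,0,-0.004,-0.466,-0.02,-90,0,-0.004,-0.466,-0.02,-90,0,-0.004,-0.466,-0.02,-90,0,-0.004,-0.466,-0.02,-90,0,-0.004,-0.466,-0.02,-90,0,-0.004,-0.466,-0.02,-90,0,-0.004,-0.466,-0.02,-90,0],
)

```text
clock: 4.83
position: [551.0, 185.1, 280.4]
eef_rot: [0.708, 0.706, 0.0, -0.0]
force: [-0.3, -0.2, 0.0]
width: 1.003
gripper_force: 0.0
```

```bash
python3 - <<'E'
from h import *
p,r=pose(); print(p.round(1),r.round(2).tolist())
c=shot("wrist"); save(c,"w2.png",k=1.4)
for q,z in [("fixture",0),("stop",12),("bar",12),("pan",71),("weight_c",38),("pad",0)]:
    for d in spot_point(q,c): print(q,round(d["score"],2),np.round(d["point"]),toz(c,d["point"],z)[0][:2].round(0))
E
```

```text
[551.  185.1 280.4] [[0.0, 1.0, -0.0], [1.0, -0.0, 0.0], [0.0, -0.0, -1.0]]
fixture 0.67 [297. 212.] [571. 125.]
stop 0.81 [258. 220.] [519. 118.]
bar 0.94 [251. 224.] [510. 114.]
pan 0.79 [375. 229.] [657. 128.]
```

View pics/w2.png

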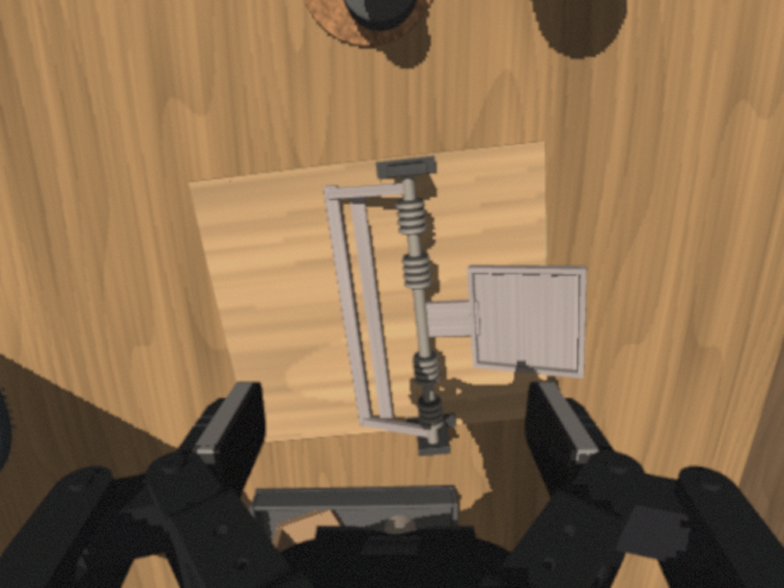

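```bash
cat > fit.py <<'E'
from h import *
from scipy.optimize import least_squares
w=shot("wrist"); t=shot("top")
def sub(c,px,win=4):
    g=cv2.cvtColor(c["image"],cv2.COLOR_RGB2GRAY); p=np.array(px,np.float32).reshape(-1,1,2)
    return cv2.cornerSubPix(g,p.copy(),(win,win),(-1,-1),(3,30,.01)).reshape(-1,2)
tp=np.array([[205,168],[300,157],[314,268],[218,279]],float); ts=sub(t,tp); print(ts)
wp=np.array([[190,184],[543,142]],float)/1.4; ws=sub(w,wp); print(wp,ws)
T=np.array([[120,135,12],[120,-135,12],[-190,-135,12],[-190,135,12.]]); W=np.array([[-190,135,12],[120,135,12.]])
def pts(v,P): 
    c,s=np.cos(v[2]),np.sin(v[2]); return P@np.array([[c,s,0],[-s,c,0],[0,0,1]])+[v[0],v[1],0]
for nm,cs in (("top",[(t,ts,T)]),("wrist",[(w,ws,W)]),("both",[(t,ts,T),(w,ws,W)])):
    f=lambda v:np.concatenate([(toz(c,q,12)-pts(v,P))[:,:2].ravel() for c,q,P in cs])
    r=least_squares(f,[572,128,.1],loss="soft_l1",x_scale=[1,1,.01]); print(nm,r.x.round(4),f(r.x).round(1))
v=r.x
# check draw on wrist
im=w["image"].copy()
for P in ([-50,113,20],[-50,-113,20],[-42,113,20],[-190,-135,12],[120,-135,12],[0,126,62],[0,-126,62],[-71,118,24],[-71,-118,24],[83.7,0,71]):
    q=proj(w,pts(v,np.array([P],float)))[0]; cv2.circle(im,tuple(int(a) for a in q.round()),2,(255,0,0),-1); 
cv2.imwrite("pics/fit.png",cv2.resize(im[90:330,100:460],None,fx=2,fy=2)[...,::-1])
E
python3 fit.py
```

```text
[[204.88818 170.72719]
 [300.      157.     ]
 [314.74634 266.0386 ]
 [214.30678 277.78452]]
[[135.71428571 131.42857143]
 [387.85714286 101.42857143]] [[133.73361 130.03517]
 [388.12854 101.62077]]
top [5.726624e+02 1.219146e+02 9.810000e-02] [-8.9 -4.5 -4.2  1.2  5.4 -1.2  5.3  3.7]
wrist [5.724716e+02 1.202802e+02 1.029000e-01] [ 1.2  0.1 -1.2 -0.1]
both [5.720823e+02 1.208700e+02 9.970000e-02] [-8.1 -3.7 -3.8  2.   5.7  0.2  6.1  5.1  1.2 -1.2 -1.3 -0.3]
```

View pics/fit.png

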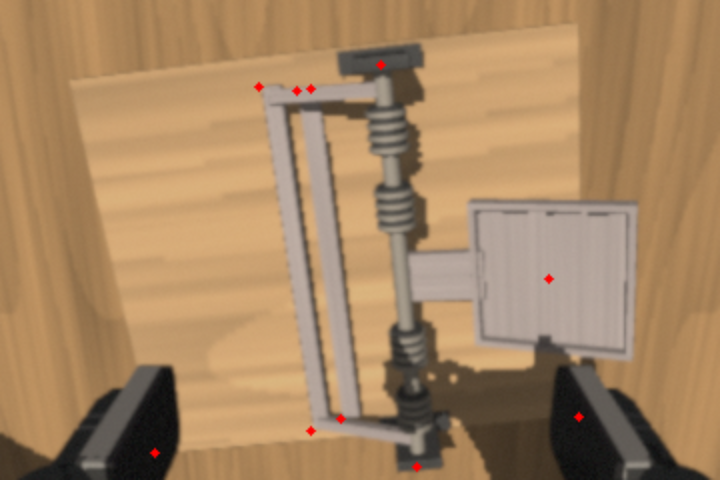

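Request:
step_arm(
  plan=[0.225,-0.024,0.08,0,0,0.225,-0.024,0.08,0,0,0.225,-0.024,0.08,0,0,0.225,-0.024,0.08,0,0,0.225,-0.024,0.08,0,0,0.225,-0.024,0.08,0,0,0.225,-0.024,0.08,0,0,0.225,-0.024,0.08,0,0,0.225,-0.024,0.08,0,0],
)

```text
clock: 6.03
position: [526.9, 410.5, 200.3]
eef_rot: [0.707, 0.707, -0.0, 0.0]
force: [-0.7, 0.0, -0.4]
width: 1.002
gripper_force: 0.0
```

```bash
python3 - <<'E'
from h import *
p,r=pose(); print(p.round(1))
c=shot("wrist"); save(c,"w3.png")
for q,z in [("weight_c",38),("pad",0)]:
    for d in spot_point(q,c): print(q,round(d["score"],2),np.round(d["point"]),toz(c,d["point"],z)[0][:2].round(1))
    for d in trace(q,c): 
        m=d["pixels"].astype(np.uint8); cs=max(cv2.findContours(m,0,2)[0],key=len)[:,0]
        print(q,"trace",round(d["score"],2),cs.min(0),cs.max(0), (lambda P:(((P.min(0)+P.max(0))/2).round(1),np.ptp(P,0).round(1)))(toz(c,cs,4 if q=="pad" else 76)))
E
```

```text
[526.9 410.5 200.3]
weight_c 0.67 [297. 222.] [541.4 380.8]
weight_c trace 0.98 [265 183] [325 257] (array([537.9, 395. ,  76. ]), array([50.5, 66.4,  0. ]))
weight_c trace 0.7 [237  30] [305 102] (array([519. , 515.9,  76. ]), array([50.1, 49.8,  0. ]))
pad 0.88 [288. 193.] [533.5 398.4]
pad trace 0.9 [233 143] [336 241] (array([529.7, 398.5,   4. ]), array([108.3, 106.4,   0. ]))
```

View pics/w3.png

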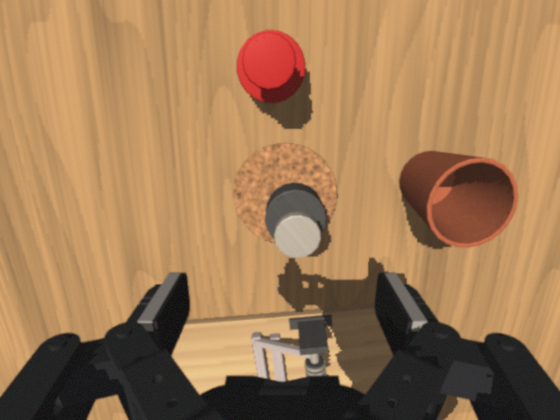

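```bash
python3 - <<'E'
from h import *
c=shot("wrist")
print(toz(c,[[298,235],[275,235],[321,235],[298,213],[298,257]],76+4)[:,:2].round(1))
# body lower edge extents (z~4..36): left 266, right 326 at rows ~215
print(toz(c,[[265,212],[327,215]],36)[:,:2].round(1))
P=toz(c,[[298,235]],80)[0]; go(P[0],P[1],63,0)
E
```

```text
[[541.3 383.2]
 [521.9 383.3]
 [560.7 383.1]
 [541.  402.8]
 [541.6 362.6]]
[[511.4 388.9]
 [571.5 385.7]]
shift m [-0.0267  0.0137  0.1381] turn -0.09 J6 2.23
```

Request:
step_arm(
  plan=[-0.027,0.014,0.04,0,0,-0.027,0.014,0.08,0,0,-0.027,0.014,0.12,0,0,-0.027,0.014,0.139,0,0,-0.027,0.014,0.139,0,0,-0.027,0.014,0.139,0,0,-0.027,0.014,0.139,0,1,-0.027,0.014,0.139,0,1,-0.027,0.014,0.139,0,1,-0.027,0.014,0.139,0,1,-0.027,0.014,0.139,0,1,-0.027,0.014,0.139,0,1,-0.027,0.014,0.139,0,1,-0.027,0.014,0.139,0,1],
)

```text
clock: 7.5
position: [541.3, 384.4, 63.4]
eef_rot: [0.707, 0.707, 0.001, -0.0]
force: [-3.3, -0.5, 7.3]
width: 0.45
gripper_force: 59.1
```

Request:
step_arm(
  plan=[0,0,-0.035,0,1,0,0,-0.07,0,1,0,0,-0.105,0,1,-0.03,0.014,-0.108,0,1,-0.065,0.03,-0.108,0,1,-0.1,0.046,-0.108,0,1,-0.135,0.062,-0.108,0,1,-0.17,0.078,-0.108,0,1,-0.205,0.094,-0.108,0,1,-0.24,0.11,-0.108,0,1,-0.255,0.116,-0.108,0,1,-0.255,0.116,-0.108,0,1,-0.255,0.116,-0.108,0,1,-0.255,0.116,-0.108,0,1],
)

```text
clock: 8.67
position: [656.4, 128.9, 168.9]
eef_rot: [0.707, 0.707, -0.0, -0.001]
force: [0.2, 0.4, -8.2]
width: 0.446
gripper_force: 63.2
```

```bash
python3 - <<'E'
from h import *
c=shot("wrist"); save(c,"w4.png"); print(ctrl.observe()["force"])
for d in trace("weight_c",c): print(d["score"],d["point"])
E
```

```text
[-0.26587859  0.20500256 -7.89679728]
0.81 [282.1, 265.9]
```

View pics/w4.png

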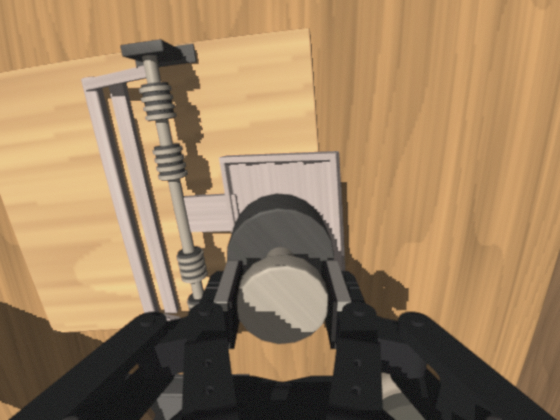

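```bash
python3 - <<'E'
from h import *
c=shot("wrist"); a=toz(c,[[221,156]],57)[0]; b=toz(c,[[338,152]],94)[0]; print(a,b)
th=.1015; Rm=np.array([[np.cos(th),-np.sin(th)],[np.sin(th),np.cos(th)]])
for q,l in((a,(40.6,45)),(b,(122.8,45))): print("origin est",q[:2]-Rm@l, "pan open", q[:2]-Rm@l+Rm@[85,0])
E
```

```text
[610.39697782 171.34745812  57.        ] [692.2889401  179.74979376  94.        ]
origin est [574.56559546 122.46523192] pan open [659.12812561 131.07792577]
origin est [574.68061682 122.53858598] pan open [659.24314696 131.15127983]
```

Request:
step_arm(
  plan=[0.002,0.002,0.012,0,1,0.002,0.002,0.02,0,1,0.002,0.002,0.026,0,1,0.002,0.002,0.032,0,1,0.002,0.002,0.038,0,1,0.002,0.002,0.044,0,1,0.002,0.002,0.05,0,1,0.002,0.002,0.056,0,1,0.002,0.002,0.062,0,1,0.002,0.002,0.067,0,1,0.002,0.002,0.071,0,1,0.002,0.002,0.073,0,1,0.002,0.002,0.074,0,1,0.002,0.002,0.074,0,1],
)

```text
clock: 9.98
position: [658.6, 130.6, 95.1]
eef_rot: [0.707, 0.707, -0.0, -0.0]
force: [-1.6, 0.7, -3.7]
width: 0.442
gripper_force: 63.6
```

```bash
python3 - <<'E'
from h import *
c=shot("wrist"); save(c,"w5.png"); print(ctrl.observe()["force"],pose()[0])
E
```

```text
[-0.83364538  0.07075821 -4.59254333] [658.62525446 130.63419982  95.3403635 ]
```

View pics/w5.png

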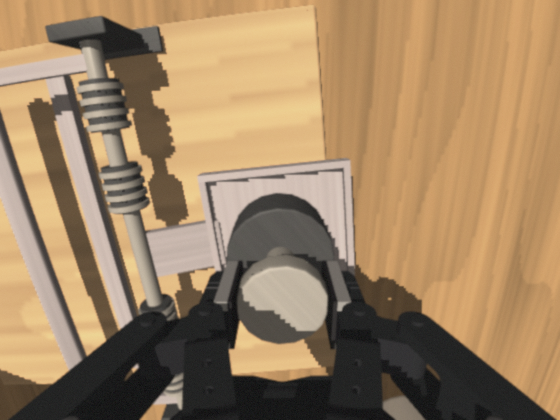

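Request:
step_arm(
  plan=[0,0,0.001,0,1,0,0,0.002,0,1,0,0,0.002,0,1,0,0,0.002,0,0.3,0,0,0.002,0,0,0,0,0.002,0,0,0,0,0.002,0,0,0,0,0.002,0,0,0,0,0.002,0,0,0,0,-0.03,0,0,0,0,-0.07,0,0,0,0,-0.11,0,0,0,0,-0.15,0,0,0,0,-0.18,0,0,0,0,-0.18,0,0,0,0,-0.18,0,0],
)

```text
clock: 11.37
position: [659.9, 130.8, 277.6]
eef_rot: [0.707, 0.707, 0.002, 0.001]
force: [-0.4, 0.4, -1.3]
width: 1.001
gripper_force: 0.0
```

```bash
python3 - <<'E'
from h import *
c=shot("wrist"); save(c,"w6.png",k=1.4); print(pose()[0])
t=shot("top"); save(t,"t6.png",(180,140,490,300),2.5)
E
```

```text
[659.19518407 130.62049693 275.6465812 ]
```

View pics/w6.png

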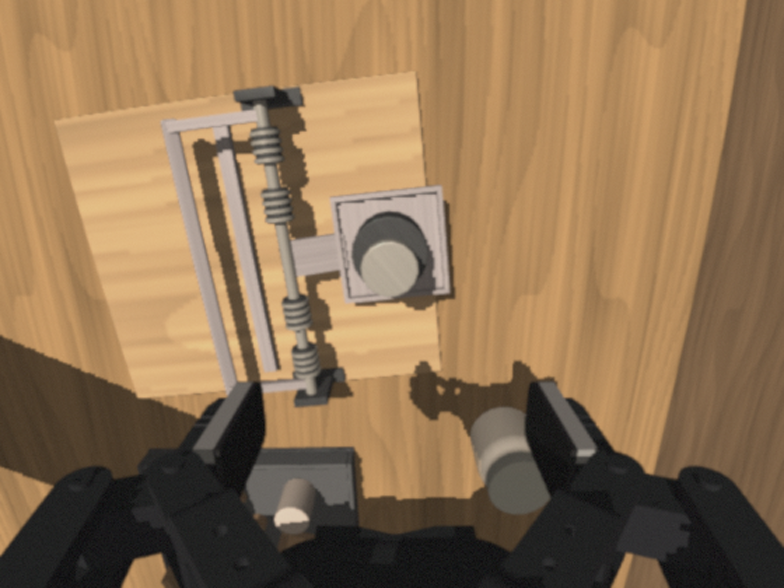

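```bash
cat > fit2.py <<'E'
from h import *
from scipy.optimize import least_squares
w=shot("wrist")
px=np.array([[56,121],[416,72],[440,372],[138,398],[263,371],[279,369]],float)/1.4
g=cv2.cvtColor(w["image"],cv2.COLOR_RGB2GRAY)
s=cv2.cornerSubPix(g,px.astype(np.float32).reshape(-1,1,2),(3,3),(-1,-1),(3,30,.01)).reshape(-1,2); print((s-px).round(1).tolist())
s[4:]=px[4:]
P=np.array([[-190,135,12],[120,135,12],[120,-135,12],[-190,-135,12],[-50,-113,20],[-42,-113,20.]])
def pts(v,P):
    c,sn=np.cos(v[2]),np.sin(v[2]); return P@np.array([[c,sn,0],[-sn,c,0],[0,0,1]])+[v[0],v[1],0]
for q in(px,s):
  f=lambda v:(proj(w,pts(v,P))-q).ravel()
  r=least_squares(f,[574,122,.1],loss="soft_l1",x_scale=[1,1,.01]); print(r.x.round(4),f(r.x).round(1))
E
python3 fit2.py
```

```text
[[-1.1, -0.1], [1.8, -0.7], [-0.0, 0.0], [0.9, 0.5], [0.0, 0.0], [2.0, 1.9]]
[5.716442e+02 1.207425e+02 1.056000e-01] [-3.2 -1.   1.  -2.2  2.2  0.3 -0.7  1.3  0.9  1.1 -4.7  2. ]
[5.728359e+02 1.207378e+02 1.049000e-01] [-1.1 -1.1  0.4 -1.5  3.   0.4 -0.9  0.7  1.7  1.1 -3.8  2. ]
```

```bash
cat >> fit2.py <<'E'
print(pose()[0],ctrl.observe()["joint_velocities"].round(3))
for q in(px,s):
  f=lambda v:(proj(w,pts(v,P)+[0,0,v[3]])-q).ravel()
  r=least_squares(f,[574,122,.1,0],loss="soft_l1",x_scale=[1,1,.01,1]); print(r.x.round(4),f(r.x).round(1))
E
python3 fit2.py
```

```text
[[-0.6, -1.6], [2.1, 0.3], [-0.0, 0.0], [1.0, 0.6], [0.0, 0.0], [2.1, 1.8]]
[5.711570e+02 1.208646e+02 1.063000e-01] [-3.4 -1.1  1.  -2.5  2.3  0.4 -0.7  1.4  0.9  1.1 -4.7  2. ]
[5.726558e+02 1.210722e+02 1.026000e-01] [-1.5 -0.4  0.7 -2.7  3.1  0.6 -1.2  0.3  1.7  0.9 -3.9  1.8]
[658.40499356 130.48118498 273.69126986] [ 0.001  0.003  0.002  0.003 -0.001 -0.001]
[ 5.696995e+02  1.191743e+02  1.021000e-01 -6.444600e+00] [-0.3 -0.2 -0.   0.4  0.4 -0.4  0.3 -0.5  0.9 -0.1 -4.8  0.8]
[ 5.710416e+02  1.196604e+02  9.860000e-02 -5.016200e+00] [ 0.6  0.3 -0.4 -0.3  1.2  0.1 -0.8 -1.2  1.2 -0.  -4.4  0.9]
```

Request:
step_arm(
  plan=[-0.42,-0.208,0.04,0,0,-0.42,-0.208,0.04,0,0,-0.42,-0.208,0.04,0,0,-0.42,-0.208,0.04,0,0,-0.42,-0.208,0.04,0,0,-0.42,-0.208,0.04,0,0,-0.42,-0.208,0.04,0,0,-0.42,-0.208,0.04,0,0,-0.42,-0.208,0.04,0,0,-0.42,-0.208,0.04,0,0,-0.42,-0.208,0.04,0,0,-0.42,-0.208,0.04,0,0,-0.42,-0.208,0.04,0,0,-0.42,-0.208,0.04,0,0,-0.42,-0.208,0.04,0,0,-0.42,-0.208,0.04,0,0,-0.42,-0.208,0.04,0,0],
)

```text
clock: 12.98
position: [451.5, -288.2, 235.2]
eef_rot: [0.706, 0.708, 0.0, -0.0]
force: [1.3, 0.0, 0.7]
width: 1.006
gripper_force: 0.0
```

```bash
python3 - <<'E'
from h import *
print(pose()[0])
c=shot("wrist"); save(c,"w7.png",k=1.4)
for d in spot_point("tile1_c",c): print(round(d["score"],2),np.round(d["point"]),toz(c,d["point"],35)[0][:2].round(0))
for d in trace("tile1_c",c): print("tr",round(d["score"],2),np.round(d["point"]))
E
```

```text
[ 451.49713875 -288.16936852  235.23913244]
0.89 [257. 222.] [ 424. -332.]
0.55 [167. 244.] [ 322. -359.]
tr 0.93 [152. 238.]
tr 0.57 [279. 205.]
tr 0.41 [286.  46.]
tr 0.34 [334. 172.]
```

View pics/w7.png

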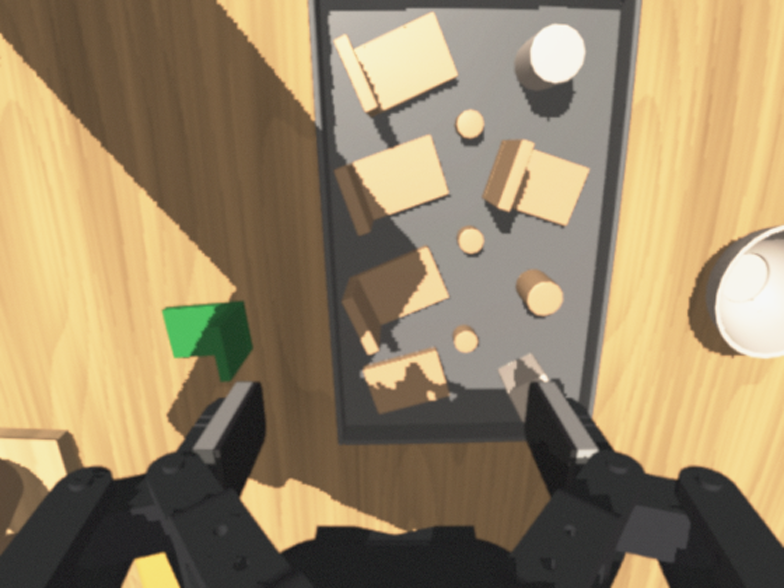

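```bash
cat > tiles.py <<'E'
from h import *
from scipy.optimize import least_squares
w=shot("wrist"); print(pose()[0].round(1))
def pts(v,P):
    c,sn=np.cos(v[2]),np.sin(v[2]); return P@np.array([[c,sn,0],[-sn,c,0],[0,0,1]])+[v[0],v[1],0]
def fit(obs,zb=5):
    P=np.array([[65.5,23,zb+10],[65.5,-23,zb+10],[-4.5,23,zb+60],[-4.5,-23,zb+60],[4.5,23,zb+60],[4.5,-23,zb+60.]])
    O=[np.array(o,float)/1.4 for o in obs]; n=len(O)
    x0=np.concatenate([[*(toz(w,[o[2:].mean(0)],zb+60)[0][:2]),0] for o in O]+[[0]])
    f=lambda x:np.concatenate([(proj(w,pts(x[3*i:3*i+3],P)+[0,0,x[-1]])-O[i]).ravel() for i in range(n)])
    g=lambda x:np.r_[f(x),x[-1]/3]
    r=least_squares(g,x0,loss="soft_l1",x_scale=np.r_[[1,1,.01]*n,1])
    for i in range(n): print(r.x[3*i:3*i+2].round(1),np.degrees(r.x[3*i+2]).round(1),f(r.x)[12*i:12*i+12].round(1))
    print("dz",r.x[-1]); return r.x
if __name__=="__main__":
    A=[[432,14],[458,72],[336,38],[366,112],[349,35],[378,105]]
    B=[[431,137],[449,193],[336,167],[362,234],[345,165],[371,232]]
    C=[[428,248],[449,296],[342,298],[370,354],[352,293],[380,345]]
    D=[[589,168],[567,225],[523,140],[499,207],[535,142],[512,212]]
    x=fit([A,B,C,D])
    for i in range(4):
        p=x[3*i:3*i+2]; go(p[0],p[1],39,np.degrees(x[3*i+2]))
E
python3 tiles.py
```

```text
[ 451.2 -288.7  235.4]
[ 428.  -165.9] 23.9 [ 1.  -1.9 -0.1  2.2 -0.8  1.3  0.1 -0.3 -0.7 -1.2  0.7  0.3]
[ 424.  -245.1] 18.7 [ 0.1 -1.4 -0.2  0.6 -0.4  1.7 -2.   0.4  2.3 -0.1  0.4 -1.2]
[ 427.1 -334.1] 23.2 [ 0.1 -1.5 -0.3 -0.1  0.3  0.3 -1.  -1.5  1.3  0.6 -0.2  1.9]
[ 532.6 -228.8] -16.4 [ 0.5 -0.1  0.  -0.4 -0.1 -0.3 -0.2  0.3  0.5  1.3 -0.6 -0.5]
dz -6.723509936714256
shift m [ 0.1228 -0.0231  0.1964] turn -23.82 J6 1.0
shift m [ 0.0437 -0.0272  0.1964] turn -18.61 J6 1.0
shift m [-0.0454 -0.0242  0.1963] turn -23.11 J6 1.0
shift m [0.0598 0.0815 0.1964] turn 16.44 J6 1.0
```

```bash
cat > edge.py <<'E'
from h import *
from scipy.optimize import minimize
def pts(v,P):
    c,s=np.cos(v[2]),np.sin(v[2]); return P@np.array([[c,s,0],[-s,c,0],[0,0,1]])+[v[0],v[1],0]
def model(zb):
    L=[]; q=lambda x,y,z:np.array([x,y,z+zb],float)
    def seg(a,b): L.append(a+(b-a)*np.linspace(0,1,25)[:,None])
    for y in(23,-23):
        seg(q(4.5,y,10),q(65.5,y,10)); seg(q(-4.5,y,60),q(4.5,y,60))
    seg(q(65.5,-23,10),q(65.5,23,10))
    for x in(-4.5,4.5): seg(q(x,-23,60),q(x,23,60))
    return np.concatenate(L)
def setup(c):
    e=cv2.Canny(cv2.GaussianBlur(c["image"],(3,3),0),40,90); return cv2.distanceTransform(255-e,cv2.DIST_L2,5)
def cost(v,c,dt,M,dz):
    p=proj(c,pts(v,M)+[0,0,dz]); x,y=p[:,0].astype(np.float32),p[:,1].astype(np.float32)
    d=cv2.remap(dt,x[None],y[None],cv2.INTER_LINEAR,borderValue=6)[0]; return np.minimum(d,6).mean()
def match(c,x0,zb=5,dz=-6.7,span=(8,8,.1),n=40,seed=0):
    dt=setup(c); M=model(zb); g=np.random.default_rng(seed); best=None
    c0=[(cost(x,c,dt,M,dz),x) for x in [np.array(x0)]+[np.array(x0)+g.uniform(-1,1,3)*span for _ in range(n*20)]]
    for k,x in sorted(c0,key=lambda t:t[0])[:6]:
        r=minimize(lambda u:cost(u*[1,1,.02],c,dt,M,dz),x/[1,1,.02],method="Nelder-Mead",options=dict(xatol=.05,fatol=1e-3,initial_simplex=(x/[1,1,.02])+np.r_[np.zeros((1,3)),np.eye(3)*2]))
        if best is None or r.fun<best[0]: best=(r.fun,r.x*[1,1,.02])
    return best
TILES=dict(A=[428,-165.9,.417],B=[424,-245.1,.326],C=[427.1,-334.1,.405],D=[532.6,-228.8,-.286])
if __name__=="__main__":
    import sys
    c=shot("wrist"); big=len(sys.argv)>2
    for k in sys.argv[1]:
        s,v=match(c,TILES[k],span=(35,35,.5) if big else (8,8,.1)); print(k,"cost",round(s,2),v[:2].round(1),np.degrees(v[2]).round(1)); go(v[0],v[1],43,np.degrees(v[2]))
E
python3 edge.py ABCD; python3 edge.py ABCD big
```

```text
A cost 0.64 [ 426.8 -165.4] 23.8
shift m [ 0.1235 -0.0243  0.1923] turn -23.76 J6 1.0
B cost 0.55 [ 422.7 -244.6] 19.5
shift m [ 0.0443 -0.0284  0.1923] turn -19.5 J6 1.0
C cost 1.27 [ 426.1 -335.1] 24.5
shift m [-0.0462 -0.0251  0.1923] turn -24.48 J6 1.0
D cost 0.74 [ 532.  -227.7] -16.6
shift m [0.0612 0.0809 0.1924] turn 16.65 J6 1.0
A cost 0.62 [ 426.8 -165.4] 24.1
shift m [ 0.1236 -0.0242  0.1923] turn -24.05 J6 1.0
B cost 0.55 [ 422.6 -244.6] 19.2
shift m [ 0.0445 -0.0284  0.1923] turn -19.21 J6 1.0
C cost 1.32 [ 426.3 -335.6] 25.3
shift m [-0.0466 -0.0248  0.1923] turn -25.24 J6 1.0
D cost 0.71 [ 531.9 -227.8] -16.6
shift m [0.0612 0.0809 0.1924] turn 16.67 J6 1.0
```

Request:
step_arm(
  plan=[0.041,-0.008,0.03,-7,0.4,0.082,-0.016,0.06,-14,0.4,0.1236,-0.0243,0.09,-21,0.4,0.1236,-0.0243,0.12,-23.9,0.4,0.1236,-0.0243,0.15,-23.9,0.4,0.1236,-0.0243,0.175,-23.9,0.4,0.1236,-0.0243,0.1915,-23.9,0.4,0.1236,-0.0243,0.1915,-23.9,0.4,0.1236,-0.0243,0.1915,-23.9,0.4,0.1236,-0.0243,0.1915,-23.9,1,0.1236,-0.0243,0.1915,-23.9,1,0.1236,-0.0243,0.1915,-23.9,1,0.1236,-0.0243,0.1915,-23.9,1,0.1236,-0.0243,0.1915,-23.9,1,0.1236,-0.0243,0.1915,-23.9,1,0.1236,-0.0243,0.1915,-23.9,1],
)

```text
clock: 14.62
position: [427.3, -166.2, 45.0]
eef_rot: [0.546, 0.838, 0.0, 0.001]
force: [-0.8, -0.7, 6.8]
width: 0.093
gripper_force: 59.0
```

```bash
cat >> h.py <<'E'
FX=np.array([571.5,120.5,.102])
def loc(x,y):
    c,s=np.cos(FX[2]),np.sin(FX[2]); return FX[0]+c*x-s*y,FX[1]+s*x+c*y
def tofix(x,y,z): go(*loc(x,y),z,np.degrees(FX[2]))
def infix():
    p,r=pose(); d=p[:2]-FX[:2]; c,s=np.cos(FX[2]),np.sin(FX[2])
    print("local",(c*d[0]+s*d[1]).round(1),(-s*d[0]+c*d[1]).round(1),p[2].round(1),"yaw err deg",(np.degrees(np.arctan2(r[1,1],r[0,1])-FX[2])).round(2),"F",np.round(ctrl.observe()["force"],1))
E
python3 - <<'E'
from h import *
tofix(-165,78,110)
E
```

```text
shift m [ 0.3289  0.1152 -0.0653] turn 18.03 J6 0.78
```

Request:
step_arm(
  plan=[0,0,-0.03,0,1,0,0,-0.06,0,1,0.03,0.01,-0.08,0,1,0.06,0.021,-0.08,3,1,0.096,0.034,-0.08,6,1,0.132,0.046,-0.08,9,1,0.168,0.059,-0.08,12,1,0.204,0.072,-0.08,15,1,0.24,0.084,-0.08,18,1,0.276,0.097,-0.08,18,1,0.31,0.109,-0.075,18,1,0.329,0.115,-0.065,18,1,0.329,0.115,-0.065,18,1,0.329,0.115,-0.065,18,1],
)

```text
clock: 15.78
position: [398.0, 182.4, 108.8]
eef_rot: [0.669, 0.743, -0.0, -0.0]
force: [0.8, -0.9, -0.9]
width: 0.094
gripper_force: 58.8
```

```bash
python3 - <<'E'
from h import *
infix(); tofix(-165,78,54)
c=shot("wrist"); save(c,"w8.png",k=1.4)
E
```

```text
local -166.3 79.3 108.8 yaw err deg 0.19 F [ 0.8 -0.9 -0.9]
shift m [-0.0013  0.0013  0.0548] turn 0.19 J6 1.9
```

View pics/w8.png

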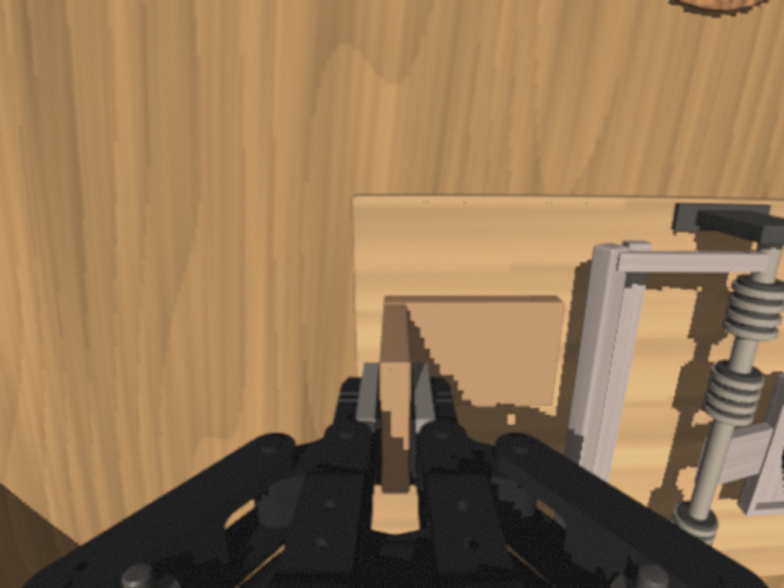

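```bash
python3 - <<'E'
from h import *
c=shot("wrist"); P=toz(c,np.array([[355,195]])/1.4,12)[0]; l=np.array(loc(-190,135)); print(P[:2],l,P[:2]-l)
P=toz(c,np.array([[355,195]])/1.4,6)[0];print(P[:2]-l)
e=toz(c,np.array([[355,195],[560,196],[784,198]])/1.4,12); d=np.diff(e,axis=0); print(np.degrees(np.arctan2(d[:,1],d[:,0])))
e=toz(c,np.array([[355,195],[360,345]])/1.4,12); d=np.diff(e,axis=0); print(np.degrees(np.arctan2(d[:,1],d[:,0]))+90)
# tile top corner: wall -x,+y top
print(toz(c,np.array([[385,297],[382,490],[410,490]])/1.4,154-5)[:,:2]-pose()[0][:2])
E
```

```text
[372.92220519 234.99483241] [368.74138813 235.4519261 ] [ 4.18081705 -0.45709369]
[ 3.73336604 -1.15386854]
[5.83670003 6.39600659]
[6.30332837]
[[-7.1638475  48.4719518 ]
 [-2.92130192 -3.76296383]
 [ 4.23741424 -3.01953054]]
```

```bash
python3 - <<'E'
from h import *
c=shot("wrist"); 
r=pose()[1]
for z in(129,123): print(((toz(c,np.array([[382,361],[408,361],[382,490],[410,490]])/1.4,z)-pose()[0])@r)[:,:2].round(1))
print(((toz(c,np.array([[384,297],[562,299],[554,405]])/1.4,79)-pose()[0])@r)[:,:2].round(1))
tofix(-160,78,56)
E
```

```text
[[ 23.2  -3.5]
 [ 23.2   3.7]
 [-21.6  -3.9]
 [-21.6   4.8]]
[[ 20.2  -3.7]
 [ 20.2   3.9]
 [-26.9  -4.1]
 [-26.9   5. ]]
[[ 25.   -4.1]
 [ 24.2  64.1]
 [-22.5  66.4]]
shift m [0.0003 0.0058 0.0532] turn -0.01 J6 1.9
```

Request:
step_arm(
  plan=[-0.001,0,0.03,0,1,-0.001,0,0.05,0,1,-0.001,0,0.0545,0,1,-0.001,0.01,0.0545,0,1,-0.001,0.02,0.0545,0,1,-0.001,0.03,0.0545,0,1,-0.001,0.038,0.0545,0,1,-0.001,0.042,0.0545,0,1,-0.001,0.042,0.0555,0,1,-0.001,0.042,0.0565,0,1,-0.001,0.042,0.0565,0,1],
)

```text
clock: 16.85
position: [439.9, 184.8, 52.1]
eef_rot: [0.67, 0.743, -0.0, -0.0]
force: [-0.4, -0.2, -0.9]
width: 0.088
gripper_force: 58.9
```

```bash
python3 -c "
from h import *
infix()"
```

```text
local -124.4 77.4 52.1 yaw err deg 0.05 F [-0.4 -0.2 -0.9]
```

Request:
step_arm(
  plan=[0,0,0.001,0,1,0,0,0.0015,0,1,0,0.003,0.0015,0,1,0,0.006,0.0015,0,1,0,0.008,0.0015,0,1,0,0.009,0.0015,0,1,0,0.009,0.0015,0,1],
)

```text
clock: 17.43
position: [446.9, 185.7, 52.0]
eef_rot: [0.67, 0.743, -0.001, -0.001]
force: [-13.2, -1.3, 24.5]
width: 0.092
gripper_force: 62.7
```

Request:
step_arm(
  plan=[0,0,-0.001,0,1,0,0,-0.001,0,1,0,0,-0.001,0,1],
)

```text
clock: 17.68
position: [449.1, 186.1, 52.0]
eef_rot: [0.67, 0.743, 0.0, -0.0]
force: [-2.1, -0.2, 6.4]
width: 0.092
gripper_force: 59.9
```

```bash
python3 -c "
from h import *
infix()"
```

```text
local -115.1 77.7 52.0 yaw err deg 0.06 F [-2.1 -0.2  6.4]
```

Request:
step_arm(
  plan=[0,0.002,0,0,1,0,0.004,0,0,1,0,0.005,0,0,1,0,0.005,0,0,1],
)

```text
clock: 18.02
position: [450.3, 186.0, 52.0]
eef_rot: [0.67, 0.743, -0.002, -0.003]
force: [-19.1, -0.1, 22.5]
width: 0.097
gripper_force: 62.5
```

```bash
python3 -c "
from h import *
infix()"
```

```text
local -113.9 77.5 52.0 yaw err deg 0.09 F [-19.1  -0.1  22.5]
```

Request:
step_arm(
  plan=[0,-0.003,0,0,1,0,-0.003,0,0,0.8,0,-0.003,0,0,0.8,0,-0.003,0,0,0.8,0,-0.003,0,0,0.8,0,-0.003,0,0,0.8],
)

```text
clock: 18.52
position: [451.5, 186.1, 51.7]
eef_rot: [0.67, 0.742, -0.0, -0.0]
force: [0.2, -0.0, -0.2]
width: 0.198
gripper_force: 0.0
```

```bash
python3 -c "
from h import *
infix();print(ctrl.observe()['width'])"
```

```text
local -112.7 77.5 51.7 yaw err deg 0.04 F [ 0.2 -0.  -0.2]
0.198183996336569
```

Request:
step_arm(
  plan=[0,-0.0035,0,0,0.8,0,-0.0035,0,0,1,0,-0.0035,0,0,1,0,-0.0035,0,0,1,0,-0.0035,0,0,1,0,-0.0035,0,0,1,0,-0.0035,-0.001,0,1,0,-0.0035,-0.0015,0,1,0,-0.0035,-0.0015,0,1],
)

```text
clock: 19.27
position: [447.9, 185.8, 53.5]
eef_rot: [0.67, 0.743, 0.0, -0.0]
force: [0.7, 0.0, -1.1]
width: 0.094
gripper_force: 59.5
```

```bash
python3 -c "
from h import *
infix()"
```

```text
local -116.3 77.5 53.5 yaw err deg 0.05 F [ 0.7  0.  -1.1]
```

Request:
step_arm(
  plan=[0,0.001,0,0,1,0,0.002,0,0,1,0,0.002,0,0,1],
)

```text
clock: 19.52
position: [450.1, 186.0, 53.3]
eef_rot: [0.67, 0.742, 0.0, 0.0]
force: [1.1, 0.8, -1.9]
width: 0.091
gripper_force: 59.5
```

```bash
python3 -c "
from h import *
infix()"
```

```text
local -114.1 77.5 53.3 yaw err deg 0.04 F [ 1.1  0.8 -1.9]
```

Request:
step_arm(
  plan=[0,0.001,0,0,1,0,0.002,0,0,1,0,0.002,0,0,1],
)

```text
clock: 19.77
position: [450.7, 185.9, 53.1]
eef_rot: [0.67, 0.743, -0.001, -0.001]
force: [-5.2, -0.1, 2.8]
width: 0.09
gripper_force: 59.9
```

```bash
python3 -c "
from h import *
infix()"
```

```text
local -113.5 77.4 53.1 yaw err deg 0.06 F [-5.2 -0.1  2.8]
```

Request:
step_arm(
  plan=[0,0,0.0008,0,1,0,0,0.0014,0,1,0,-0.0005,0.0014,0,1,0,-0.0005,0.0014,0,0.8,0,-0.0005,0.0014,0,0.8,0,-0.0005,0.0014,0,0.8,0,-0.0005,0.0014,0,0.8,0,-0.0005,0.0014,0,0.8,0,0,-0.03,0,0.8,0,0,-0.065,0,0.8,0,0,-0.1,0,0.8,0,0,-0.14,0,0.4,0,0,-0.17,0,0.4,0,0,-0.17,0,0.4,0,0,-0.17,0,0.4],
)

```text
clock: 21.02
position: [452.9, 186.5, 225.1]
eef_rot: [0.67, 0.742, 0.002, 0.001]
force: [0.6, -0.5, 0.0]
width: 0.597
gripper_force: 0.0
```

```bash
sed -i 's/FX=np.array(.*/FX=np.array([573.4,120.7,.103])/' h.py; cat > chk.py <<'E'
import sys; from edge import *
c=shot("wrist")
for y in map(float,sys.argv[1:]):
    x0=[*loc(-115.5,y),FX[2]]
    for dz in(-6.7,-3,0):
        s,v=match(c,x0,zb=12,dz=dz,span=(6,6,.06)); d=v[:2]-FX[:2]; t=FX[2]
        print(y,"dz",dz,"cost",round(s,2),"local",(np.cos(t)*d[0]+np.sin(t)*d[1]).round(1),(-np.sin(t)*d[0]+np.cos(t)*d[1]).round(1),"yaw",np.degrees(v[2]-t).round(1))
E
python3 - <<'E'
from h import *
infix(); go(450,-288,235,0)
E
python3 chk.py 77.5
```

```text
local -113.1 77.9 225.1 yaw err deg -0.02 F [ 0.6 -0.5  0. ]
shift m [-0.4717 -0.0515 -0.0107] turn 5.88 J6 1.86
77.5 dz -6.7 cost 0.85 local -116.0 76.3 yaw 0.5
77.5 dz -3 cost 0.74 local -115.9 77.1 yaw 0.6
77.5 dz 0 cost 0.68 local -115.9 77.7 yaw 0.5
```

Request:
step_arm(
  plan=[-0.472,-0.051,-0.01,5.9,0.4,-0.472,-0.051,-0.01,5.9,0.4,-0.472,-0.051,-0.01,5.9,0.4,-0.472,-0.051,-0.01,5.9,0.4,-0.472,-0.051,-0.01,5.9,0.4,-0.472,-0.051,-0.01,5.9,0.4,-0.472,-0.051,-0.01,5.9,0.4,-0.472,-0.051,-0.01,5.9,0.4,-0.472,-0.051,-0.01,5.9,0.4,-0.472,-0.051,-0.01,5.9,0.4,-0.472,-0.051,-0.01,5.9,0.4,-0.472,-0.051,-0.01,5.9,0.4,-0.472,-0.051,-0.01,5.9,0.4,-0.472,-0.051,-0.01,5.9,0.4,-0.472,-0.051,-0.01,5.9,0.4],
)

```text
clock: 22.32
position: [448.9, -287.7, 232.0]
eef_rot: [0.707, 0.707, -0.0, -0.001]
force: [-0.3, 0.4, -0.1]
width: 0.6
gripper_force: 0.0
```

```bash
python3 edge.py BCD
```

```text
B cost 0.55 [ 422.8 -244.9] 19.3
shift m [ 0.0423 -0.026   0.1895] turn -19.25 J6 1.0
C cost 1.25 [ 426.3 -335.7] 25.3
shift m [-0.0485 -0.0225  0.1894] turn -25.31 J6 1.0
D cost 0.81 [ 531.9 -228. ] -17.0
shift m [0.0592 0.0831 0.1894] turn 16.99 J6 1.0
```

Request:
step_arm(
  plan=[0.042,-0.026,0.03,-7,0.4,0.042,-0.026,0.065,-14,0.4,0.042,-0.026,0.1,-19.3,0.4,0.042,-0.026,0.13,-19.3,0.4,0.042,-0.026,0.16,-19.3,0.4,0.042,-0.026,0.18,-19.3,0.4,0.042,-0.026,0.189,-19.3,0.4,0.042,-0.026,0.189,-19.3,0.4,0.042,-0.026,0.189,-19.3,0.4,0.042,-0.026,0.189,-19.3,1,0.042,-0.026,0.189,-19.3,1,0.042,-0.026,0.189,-19.3,1,0.042,-0.026,0.189,-19.3,1,0.042,-0.026,0.189,-19.3,1,0.042,-0.026,0.189,-19.3,1,0.042,-0.026,0.189,-19.3,1],
)

```text
clock: 23.7
position: [424.2, -247.0, 45.4]
eef_rot: [0.579, 0.816, 0.0, 0.001]
force: [-0.7, 1.1, 6.4]
width: 0.094
gripper_force: 59.1
```

```bash
python3 - <<'E'
from h import *
tofix(-165,26,110)
E
```

```text
shift m [ 0.3612  0.1078 -0.0649] turn 13.38 J6 0.71
```

Request:
step_arm(
  plan=[0,0,-0.03,0,1,0,0,-0.06,0,1,0.03,0.009,-0.08,0,1,0.066,0.02,-0.08,3,1,0.102,0.03,-0.08,6,1,0.138,0.041,-0.08,9,1,0.174,0.052,-0.08,12,1,0.21,0.063,-0.08,13.4,1,0.246,0.073,-0.08,13.4,1,0.282,0.084,-0.08,13.4,1,0.318,0.095,-0.08,13.4,1,0.35,0.104,-0.075,13.4,1,0.361,0.108,-0.065,13.4,1,0.361,0.108,-0.065,13.4,1,0.361,0.108,-0.065,13.4,1,0.361,0.108,-0.065,13.4,1],
)

```text
clock: 25.03
position: [407.8, 130.8, 110.9]
eef_rot: [0.669, 0.743, 0.002, 0.001]
force: [0.6, -0.6, 8.4]
width: 0.094
gripper_force: 60.6
```

```bash
cat > held.py <<'E'
from edge import *   # tile in the grip: fit in image, report relative to tool
import sys
c=shot("wrist"); p,r=pose(); infix()
yaw=np.arctan2(r[1,1],r[0,1])
for dz in(-6.7,-3,0):
    s,v=match(c,[p[0],p[1],yaw],zb=p[2]-40,dz=dz,span=(5,8,.06)); d=r.T@np.r_[v[:2]-p[:2],0]
    print("dz",dz,"cost",round(s,2),"tile in tool x(lateral),y",d[:2].round(1),"yaw",np.degrees(v[2]-yaw).round(1))
tofix(float(sys.argv[1]),float(sys.argv[2]),53.2)
E
python3 held.py -125 26
```

```text
local -163.7 26.9 110.9 yaw err deg 0.02 F [-0.1 -0.3  8.4]
dz -6.7 cost 1.66 tile in tool x(lateral),y [-0.1  0.3] yaw 0.3
dz -3 cost 0.95 tile in tool x(lateral),y [1.6 0.3] yaw 0.4
dz 0 cost 0.7 tile in tool x(lateral),y [3.1 0.3] yaw -0.0
shift m [-0.001   0.0385  0.0578] turn 0.02 J6 1.78
```

Request:
step_arm(
  plan=[-0.002,0,0.03,0,1,-0.002,0,0.05,0,1,-0.002,0,0.057,0,1,-0.002,0.01,0.057,0,1,-0.002,0.02,0.057,0,1,-0.002,0.03,0.057,0,1,-0.002,0.037,0.057,0,1,-0.002,0.041,0.057,0,1,-0.002,0.0435,0.057,0,1,-0.002,0.0435,0.057,0,1,-0.002,0.0435,0.057,0,1],
)

```text
clock: 26.0
position: [431.0, 128.1, 46.7]
eef_rot: [0.669, 0.743, -0.015, -0.011]
force: [-48.5, -6.0, -6.7]
width: 0.094
gripper_force: 96.8
```

```bash
python3 - <<'E'
from h import *
infix();tofix(-114.5,26,53.2)
E
```

```text
local -140.9 22.0 46.7 yaw err deg 0.15 F [-48.5  -6.   -6.7]
shift m [ 0.0039  0.0261 -0.0075] turn 0.15 J6 1.75
```

Request:
step_arm(
  plan=[0,-0.02,0,0,1,0,-0.035,0,0,1,0,-0.045,-0.01,0,1,0,-0.045,-0.03,0,1,0,-0.045,-0.05,0,1,0,-0.045,-0.06,0,1,0,-0.045,-0.06,0,1,0,-0.045,-0.06,0,1,0,-0.045,-0.06,0,1],
)

```text
clock: 26.75
position: [405.3, 127.8, 112.2]
eef_rot: [0.67, 0.742, 0.0, -0.0]
force: [0.7, 0.5, -1.7]
width: 0.095
gripper_force: 83.8
```

```bash
python3 held.py -165 26; python3 -c "
from h import *
c=shot('wrist'); s=shot('scene'); print(ctrl.observe()['joints'])
a=cv2.resize(c['image'],None,fx=1.0,fy=1.0); b=cv2.resize(s['image'][150:300,180:400],(560,382))
im=np.vstack([a,b])[...,::-1]; cv2.imwrite('pics/w9.png',cv2.resize(im,(419,600)) if 0 else np.hstack([cv2.resize(a,(420,315)),cv2.resize(b,(380,259))[:,:] if 0 else cv2.copyMakeBorder(cv2.resize(b,(380,259)),0,56,0,0,0)])[...,::-1])"
```

```text
local -166.9 24.2 111.8 yaw err deg -0.01 F [ 0.6  0.1 -2.1]
dz -6.7 cost 2.51 tile in tool x(lateral),y [5.9 0.9] yaw 2.6
dz -3 cost 2.14 tile in tool x(lateral),y [-7.2  1.1] yaw 2.8
dz 0 cost 1.73 tile in tool x(lateral),y [-4.5  0.8] yaw 1.1
shift m [0.0018 0.0019 0.0586] turn -0.01 J6 1.77
[ 3.05294992e-01  1.55767869e-01 -4.68626404e-01  9.47810106e-01
  1.51167626e-04  1.77336591e+00]
```

View pics/w9.png

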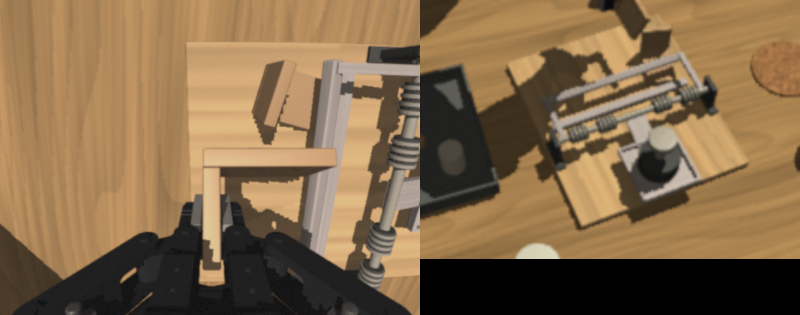

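```bash
python3 - <<'E'
from edge import *
c=shot("wrist"); infix()
for dz in(-6.7,-3,0):
    s,v=match(c,[*loc(-130,70),FX[2]-.25],zb=12,dz=dz,span=(25,25,.4),n=80); d=v[:2]-FX[:2]; t=FX[2]
    print("cost",round(s,2),v[:2].round(1),"local",(np.cos(t)*d[0]+np.sin(t)*d[1]).round(1),(-np.sin(t)*d[0]+np.cos(t)*d[1]).round(1),"yaw",np.degrees(v[2]-t).round(1))
go(310,70,40.5)
E
```

```text
local -167.2 24.2 111.7 yaw err deg -0.02 F [-0.8 -0.2 -1.8]
cost 1.52 [447.2 201.6] local -117.2 93.4 yaw -15.9
cost 1.31 [446.  201.3] local -118.4 93.3 yaw -15.3
cost 1.31 [445.4 201.3] local -119.1 93.3 yaw -14.9
shift m [-0.0475 -0.0999  0.0713] turn 0 J6 1.77
```

Request:
step_arm(
  plan=[-0.015,-0.035,0,0,1,-0.03,-0.07,0,0,1,-0.048,-0.1,0,0,1,-0.048,-0.1,0.03,0,1,-0.048,-0.1,0.055,0,1,-0.048,-0.1,0.0715,0,1,-0.048,-0.1,0.0715,0,1,-0.048,-0.1,0.0715,0,0.95,-0.048,-0.1,0.0715,0,0.95,-0.048,-0.1,0.0715,0,0.95],
)

```text
clock: 27.78
position: [311.2, 69.9, 41.6]
eef_rot: [0.67, 0.743, 0.001, 0.0]
force: [0.6, 0.9, -0.5]
width: 0.094
gripper_force: 83.5
```

Request:
step_arm(
  plan=[0,0,0,0,0.92,0,0,0,0,0.92,0,0,0,0,0.92],
)

```text
clock: 28.03
position: [310.7, 69.8, 41.2]
eef_rot: [0.67, 0.743, 0.0, 0.0]
force: [-0.2, 0.3, -1.5]
width: 0.095
gripper_force: 83.5
```

Request:
step_arm(
  plan=[0,0,0,0,0.91,0,0,0,0,0.91],
)

```text
clock: 28.2
position: [310.4, 69.7, 41.0]
eef_rot: [0.67, 0.743, 0.0, 0.0]
force: [-0.0, -0.5, -1.3]
width: 0.09
gripper_force: 83.0
```

Request:
step_arm(
  plan=[0,0,0,0,0.905,0,0,0,0,0.905],
)

```text
clock: 28.37
position: [310.4, 69.7, 40.8]
eef_rot: [0.67, 0.743, 0.0, -0.0]
force: [-0.0, 0.3, -1.9]
width: 0.096
gripper_force: 56.2
```

Request:
step_arm(
  plan=[0,0,0,0,0.9,0,0,0,0,0.9],
)

```text
clock: 28.53
position: [310.4, 69.7, 40.8]
eef_rot: [0.67, 0.742, 0.0, -0.0]
force: [0.8, -0.8, -1.9]
width: 0.105
gripper_force: 29.2
```

Request:
step_arm(
  plan=[0,0,0,0,0.897,0,0,0,0,0.897,0,0,0,0,0.8963,0,0,0,0,0.8963,0,0,0,0,0.8963],
)

```text
clock: 28.95
position: [310.3, 69.7, 40.8]
eef_rot: [0.67, 0.743, 0.0, -0.0]
force: [-1.3, 0.3, -0.6]
width: 0.106
gripper_force: 9.0
```

```bash
cat > roll.py <<'E'
from edge import *
# roll angle of held tile: fit over roll about tool y at the grasp point
c=shot("wrist"); p,r=pose(); dt=setup(c); M=model(0.)
print("F",np.round(ctrl.observe()["force"],1),ctrl.observe()["gripper_force"],p.round(1))
def cst(v,a,dz=0):
    a=np.radians(a); m=M-[0,0,49.]; m=np.c_[m[:,0],m[:,1]*np.cos(a)-m[:,2]*np.sin(a),m[:,1]*np.sin(a)+m[:,2]*np.cos(a)]
    t=np.arctan2(r[1,1],r[0,1])
    m=m+[0,v[0],v[1]]; q=pts([p[0],p[1],t],m)+[0,0,p[2]+9+dz]
    x=proj(c,q).astype(np.float32); d=cv2.remap(dt,x[None,:,0].copy(),x[None,:,1].copy(),1,borderValue=6)[0]; return np.minimum(d,6).mean()
res=[]
for a in range(-20,111,5):
    b=min((cst((u,z),a),u,z) for u in range(-8,9,2) for z in range(-8,9,2)); res.append((round(b[0],2),a,b[1],b[2]))
print(sorted(res)[:6])
E
python3 roll.py
```

```text
F [-0.2 -0.3 -2.2] 9.010660350322723 [310.4  69.7  40.8]
[(np.float32(1.93), 45, -2, 4), (np.float32(1.94), 70, -6, 6), (np.float32(1.98), -20, 8, -2), (np.float32(2.02), 60, -8, 8), (np.float32(2.14), 55, 0, 4), (np.float32(2.17), 75, 4, 2)]
```

Request:
step_arm(
  plan=[0,0,0,0,0.8957,0,0,0,0,0.8957,0,0,0,0,0.8957,0,0,0,0,0.8957],
)

```text
clock: 29.33
position: [310.4, 69.7, 40.8]
eef_rot: [0.67, 0.742, 0.0, -0.0]
force: [0.3, 0.2, -1.1]
width: 0.105
gripper_force: 5.7
```

```bash
python3 roll.py; python3 -c "
from h import *
c=shot('wrist')
for d in trace('tile1_c',c): 
    ys,xs=np.nonzero(d['pixels']); print(round(d['score'],2),d['point'],xs.min(),xs.max(),ys.min(),ys.max(),len(xs))"
```

```text
F [-0.1  0.2 -1.6] 5.73187530040741 [310.4  69.7  40.8]
[(np.float32(1.91), 70, -6, 6), (np.float32(1.93), 45, 0, 8), (np.float32(1.98), -20, 8, -2), (np.float32(2.06), 60, -8, 8), (np.float32(2.12), 55, 0, 4), (np.float32(2.15), 75, 2, -6)]
```

Request:
step_arm(
  plan=[0,0,0,0,0.8953,0,0,0,0,0.8953,0,0,0,0,0.8953,0,0,0,0,0.8953],
)

```text
clock: 29.82
position: [310.4, 69.7, 40.8]
eef_rot: [0.67, 0.742, 0.0, -0.0]
force: [-0.7, 0.6, -2.0]
width: 0.103
gripper_force: 3.5
```

```bash
python3 roll.py; python3 -c "
from h import *
c=shot('wrist'); np.save('last.npy',c['image'])
for d in trace('tile1_c',c): 
    ys,xs=np.nonzero(d['pixels']); print(round(d['score'],2),d['point'],xs.min(),xs.max(),ys.min(),ys.max(),len(xs))"
```

```text
F [-0.6  0.2 -1.3] 3.5450460389256477 [310.4  69.7  40.8]
[(np.float32(1.91), 70, -6, 6), (np.float32(1.95), 45, -2, 4), (np.float32(1.96), -20, 8, -2), (np.float32(2.05), 60, -8, 8), (np.float32(2.14), 55, 0, 4), (np.float32(2.17), 75, 4, 2)]
```

Request:
step_arm(
  plan=[0,0,0,0,0.895,0,0,0,0,0.895,0,0,0,0,0.895,0,0,0,0,0.895],
)

```text
clock: 30.3
position: [310.3, 69.7, 40.8]
eef_rot: [0.67, 0.743, -0.0, -0.0]
force: [-0.8, 0.4, -1.6]
width: 0.103
gripper_force: 1.9
```

```bash
python3 roll.py; cat > diff.py <<'E'
from h import *
c=shot('wrist'); d=np.abs(c['image'].astype(int)-np.load('last.npy')).sum(2)>60; ys,xs=np.nonzero(d); print("changed",d.sum(), (xs.min(),xs.max(),ys.min(),ys.max()) if len(xs) else "")
np.save('last.npy',c['image'])
E
python3 diff.py
```

```text
F [ 0.5  0.2 -2.3] 1.9136758893728256 [310.3  69.7  40.8]
[(np.float32(1.83), 40, -8, 8), (np.float32(2.18), 25, -2, -4), (np.float32(2.25), -10, 4, -6), (np.float32(2.26), 20, 0, -4), (np.float32(2.27), 70, -6, -4), (np.float32(2.36), -15, 8, -2)]
changed 9228 (np.int64(3), np.int64(449), np.int64(197), np.int64(360))
```

Request:
step_arm(
  plan=[0,0,0,0,0.8947,0,0,0,0,0.8947,0,0,0,0,0.8947,0,0,0,0,0.8947],
)

```text
clock: 30.73
position: [310.4, 69.7, 40.9]
eef_rot: [0.67, 0.743, 0.0, -0.0]
force: [-1.6, -0.1, 0.5]
width: 0.104
gripper_force: 1.5
```

```bash
python3 roll.py;python3 diff.py
```

```text
F [-0.5  0.   0.6] 1.5765963681042194 [310.4  69.7  40.9]
[(np.float32(1.49), 35, -8, 2), (np.float32(1.91), 25, 2, 6), (np.float32(2.14), 45, 0, 6), (np.float32(2.15), 55, -2, -2), (np.float32(2.19), 20, 4, 6), (np.float32(2.22), 15, 2, -8)]
changed 1691 (np.int64(1), np.int64(559), np.int64(194), np.int64(412))
```

Request:
step_arm(
  plan=[0,0,-0.002,0,0.8947,0,0,-0.005,0,0.8947,0,0,-0.008,0,0.8947,0,0,-0.008,0,0.8947,0,0,-0.008,0,0.8947],
)

```text
clock: 31.25
position: [310.5, 69.7, 49.1]
eef_rot: [0.67, 0.742, 0.0, 0.0]
force: [-1.0, 0.7, 0.3]
width: 0.108
gripper_force: 0.6
```

```bash
python3 roll.py; python3 held.py -165 28
```

```text
F [-0.6 -0.1  2.2] 0.7612898759543896 [310.5  69.7  49. ]
[(np.float32(1.49), 30, -4, -6), (np.float32(1.84), 75, 2, -6), (np.float32(2.01), 35, -4, -4), (np.float32(2.09), 25, -2, -4), (np.float32(2.16), 70, 4, -8), (np.float32(2.18), 65, 6, -8)]
local -266.8 -23.7 48.9 yaw err deg -0.01 F [-0.6 -0.4  1.5]
dz -6.7 cost 2.46 tile in tool x(lateral),y [7.6 7.4] yaw 0.0
dz -3 cost 2.76 tile in tool x(lateral),y [8.7 0.2] yaw -0.0
dz 0 cost 2.78 tile in tool x(lateral),y [9.5 0.1] yaw -0.0
shift m [ 0.0517  0.1018 -0.0043] turn -0.01 J6 1.69
```

Request:
step_arm(
  plan=[0.006,0,0,0,0.8947,0.012,0,0,0,0.8947,0.018,0,0.001,0,0.8947,0.024,0,0.002,0,0.8947,0.03,0,0.004,0,0.8947,0.034,0,0.005,0,0.8947,0.034,0,0.005,0,0.8947],
)

```text
clock: 31.93
position: [306.7, 104.3, 43.6]
eef_rot: [0.669, 0.743, -0.0, -0.0]
force: [0.9, -0.8, -1.0]
width: 0.103
gripper_force: 0.7
```

```bash
python3 roll.py; sed -i 's/zb=p\[2\]-40/zb=p[2]-(float(sys.argv[3]) if len(sys.argv)>3 else 40)/' held.py; python3 held.py -165 28 46
```

```text
F [ 1.  -0.9 -0.4] 0.7579475920647383 [306.7 103.9  43.6]
[(np.float32(2.23), -5, -6, -4), (np.float32(2.28), 50, -4, -8), (np.float32(2.35), -20, 6, -6), (np.float32(2.39), 45, 2, 0), (np.float32(2.45), 40, 6, 0), (np.float32(2.5), 70, -8, 2)]
local -267.1 10.5 43.7 yaw err deg 0.04 F [ 0.5 -0.9 -0.5]
dz -6.7 cost 2.26 tile in tool x(lateral),y [-9.1  0.2] yaw -0.5
dz -3 cost 2.3 tile in tool x(lateral),y [-7.2  0. ] yaw -1.1
dz 0 cost 2.32 tile in tool x(lateral),y [-5.7 -0. ] yaw -1.5
shift m [ 0.0174  0.1021 -0.0096] turn 0.04 J6 1.79
```

Request:
step_arm(
  plan=[0,0,0,0,0.8,0,0,0,0,0.7,0,0,0,0,0.6,0,0,0,0,0.6,0,0,0,0,0.6,0,0,-0.03,0,0.5,0,0,-0.065,0,0.5,0,0,-0.1,0,0.4,0,0,-0.14,0,0.4,0,0,-0.18,0,0.4,0,0,-0.19,0,0.4,0,0,-0.19,0,0.4,0,0,-0.19,0,0.4,0,0,-0.19,0,0.4],
)

```text
clock: 33.2
position: [306.3, 103.2, 232.8]
eef_rot: [0.67, 0.742, -0.001, -0.0]
force: [-1.0, -0.3, 0.5]
width: 0.596
gripper_force: 0.0
```

```bash
python3 - <<'E'
from edge import *
c=shot("wrist"); p,r=pose(); print(p.round(1)); np.save("last.npy",c["image"])
for dz in(-5,0):
    s,v=match(c,[306,100,.103],zb=0,dz=dz,span=(20,25,.3),n=80); print(dz,"cost",round(s,2),v[:2].round(1),np.degrees(v[2]).round(1)); go(v[0],v[1],38,np.degrees(v[2]))
    s,v=match(c,[446,201,-.16],zb=12,dz=dz,span=(20,20,.3),n=80); print("A",dz,"cost",round(s,2),v[:2].round(1),np.degrees(v[2]).round(1))
E
```

```text
[306.1 103.2 232.5]
-5 cost 1.08 [317.7  90.3] 10.1
shift m [-0.014   0.0107  0.1945] turn -4.2 J6 1.79
A -5 cost 1.94 [466.8 195.4] -12.6
0 cost 0.98 [317.3  91.1] 10.1
shift m [-0.0131  0.0104  0.1945] turn -4.2 J6 1.79
A 0 cost 1.87 [466.1 188.6] 4.8
```

Request:
step_arm(
  plan=[-0.0135,0.0105,0.03,-4.2,0.4,-0.0135,0.0105,0.07,-4.2,0.4,-0.0135,0.0105,0.11,-4.2,0.4,-0.0135,0.0105,0.15,-4.2,0.4,-0.0135,0.0105,0.18,-4.2,0.4,-0.0135,0.0105,0.1945,-4.2,0.4,-0.0135,0.0105,0.1945,-4.2,0.4,-0.0135,0.0105,0.1945,-4.2,0.4,-0.0135,0.0105,0.1945,-4.2,1,-0.0135,0.0105,0.1945,-4.2,1,-0.0135,0.0105,0.1945,-4.2,1,-0.0135,0.0105,0.1945,-4.2,1,-0.0135,0.0105,0.1945,-4.2,1,-0.0135,0.0105,0.1945,-4.2,1,-0.0135,0.0105,0.1945,-4.2,1,-0.0135,0.0105,0.15,0,1,-0.0135,0.0105,0.12,0,1,-0.0135,0.0105,0.12,0,1,-0.0135,0.0105,0.12,0,1],
)

```text
clock: 34.83
position: [320.3, 91.6, 115.6]
eef_rot: [0.67, 0.743, 0.002, 0.001]
force: [-0.9, 0.5, -1.8]
width: 0.088
gripper_force: 59.4
```

```bash
python3 held.py -165 -28; python3 -c "
from h import *
print(ctrl.observe()['width'],pose()[0])
go(*loc(-195,28),125,5.9)"
```

```text
local -255.9 -3.1 114.3 yaw err deg 0.0 F [ 0.4 -0.  -1.4]
dz -6.7 cost 1.95 tile in tool x(lateral),y [1.5 1.2] yaw 0.4
dz -3 cost 1.41 tile in tool x(lateral),y [3.2 1.3] yaw 0.1
dz 0 cost 1.02 tile in tool x(lateral),y [4.5 1.3] yaw -0.1
shift m [-0.0249  0.0907  0.0614] turn 0.0 J6 1.75
0.0907244518546473 [319.21733411  91.29009704 114.34667093]
shift m [ 0.0311  0.0609 -0.0105] turn 0.0 J6 1.75
```

```bash
python3 -c "
from h import *
tofix(-165,-88,110)"
```

```text
shift m [-0.0849  0.0908  0.0045] turn 0.0 J6 1.75
```

Request:
step_arm(
  plan=[-0.03,0.03,0.004,0,1,-0.06,0.06,0.004,0,1,-0.085,0.09,0.004,0,1,-0.085,0.091,0.004,0,1,-0.085,0.091,0.03,0,1,-0.085,0.091,0.05,0,1,-0.085,0.091,0.057,0,1,-0.085,0.091,0.057,0,1,-0.085,0.091,0.057,0,1],
)

```text
clock: 35.63
position: [417.3, 16.0, 56.5]
eef_rot: [0.67, 0.743, -0.001, -0.001]
force: [-0.1, 0.4, -0.0]
width: 0.095
gripper_force: 59.5
```

```bash
python3 -c "
from h import *
infix();tofix(-120,-88,53.2)"
```

```text
local -166.0 -88.1 56.5 yaw err deg -0.0 F [-0.1  0.4 -0. ]
shift m [0.0001 0.046  0.0032] turn -0.0 J6 1.51
```

Request:
step_arm(
  plan=[0,0.01,0.001,0,1,0,0.02,0.002,0,1,0,0.03,0.002,0,1,0,0.04,0.002,0,1,0,0.045,0.002,0,1,0,0.045,0.002,0,1,0,0.045,0.002,0,1],
)

```text
clock: 36.22
position: [462.8, 20.6, 54.7]
eef_rot: [0.67, 0.743, -0.0, -0.0]
force: [0.1, -0.2, -1.2]
width: 0.092
gripper_force: 59.6
```

Request:
step_arm(
  plan=[0,0.002,0.0007,0,1,0,0.004,0.0007,0,1,0,0.005,0.0007,0,1,0,0.005,0.0007,0,1],
)

```text
clock: 36.55
position: [467.6, 21.0, 54.1]
eef_rot: [0.67, 0.742, -0.0, -0.0]
force: [-0.1, -0.0, -0.4]
width: 0.096
gripper_force: 59.6
```

```bash
python3 -c "
from h import *
infix()"
```

```text
local -115.5 -88.2 54.1 yaw err deg -0.01 F [-0.1 -0.  -0.4]
```

Request:
step_arm(
  plan=[0,0.001,0.001,0,1,0,0.002,0.001,0,1,0,0.003,0.001,0,1,0,0.003,0.001,0,1],
)

```text
clock: 36.88
position: [467.9, 21.1, 52.6]
eef_rot: [0.67, 0.742, -0.002, -0.002]
force: [-9.7, -0.9, 4.7]
width: 0.092
gripper_force: 60.5
```

```bash
python3 -c "
from h import *
infix()"
```

```text
local -115.2 -88.2 52.6 yaw err deg -0.02 F [-9.7 -0.9  4.7]
```

Request:
step_arm(
  plan=[0,-0.001,0.0006,0,1,0,-0.0015,0.001,0,1,0,-0.0015,0.001,0,1,0,-0.0015,0.001,0,0.8,0,-0.0015,0.001,0,0.8,0,-0.0015,0.001,0,0.8,0,-0.0015,0.001,0,0.8,0,-0.0015,0.001,0,0.8,0,-0.0015,-0.03,0,0.8,0,-0.0015,-0.065,0,0.8,0,-0.0015,-0.1,0,0.8,0.03,-0.0015,-0.14,0,0.4,0.065,-0.0015,-0.175,0,0.4,0.1,-0.0015,-0.185,0,0.4,0.14,-0.0015,-0.185,0,0.4,0.14,-0.0015,-0.185,0,0.4,0.14,-0.0015,-0.185,0,0.4,0.14,-0.0015,-0.185,0,0.4],
)

```text
clock: 38.38
position: [454.5, 160.6, 237.8]
eef_rot: [0.669, 0.743, -0.0, -0.0]
force: [-0.3, -0.1, -0.2]
width: 0.607
gripper_force: 0.0
```

```bash
python3 chk.py -84; python3 - <<'E'
from edge import *
infix(); c=shot("wrist"); t=FX[2]
for dz in(-5,0):
    s,v=match(c,[446,201,-.16],zb=12,dz=dz,span=(25,25,.4),n=80); d=v[:2]-FX[:2]
    print("A",dz,"cost",round(s,2),v[:2].round(1),"local",(np.cos(t)*d[0]+np.sin(t)*d[1]).round(1),(-np.sin(t)*d[0]+np.cos(t)*d[1]).round(1),np.degrees(v[2]-t).round(1)); go(v[0],v[1],50,np.degrees(v[2]))
save(c,"w10.png",k=1.4)
E
```

```text
-84.0 dz -6.7 cost 2.33 local -115.6 -72.0 yaw 3.4
-84.0 dz -3 cost 2.25 local -114.9 -62.9 yaw -0.2
-84.0 dz 0 cost 2.23 local -115.1 -61.2 yaw 0.6
local -114.2 51.2 237.7 yaw err deg 0.01 F [-0.1  0.1  0.3]
A -5 cost 1.11 [444.6 200.6] local -119.9 92.7 -13.7
shift m [ 0.042  -0.0056  0.1876] turn 13.66 J6 1.81
A 0 cost 1.04 [444.6 201.1] local -119.8 93.2 -13.4
shift m [ 0.0424 -0.0056  0.1876] turn 13.38 J6 1.81
```

View pics/w10.png

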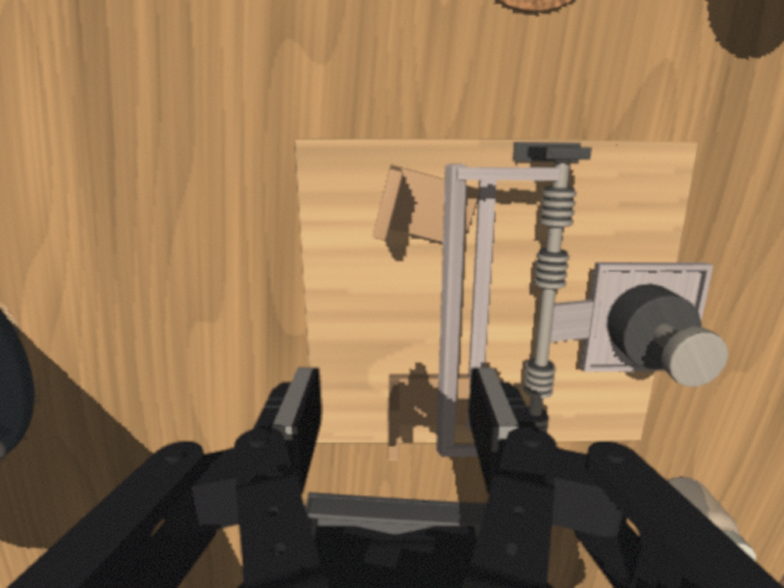

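Request:
step_arm(
  plan=[0.02,-0.0056,0.03,7,0.7,0.042,-0.0056,0.06,13.5,0.7,0.042,-0.0056,0.09,13.5,0.7,0.042,-0.0056,0.12,13.5,0.7,0.042,-0.0056,0.12,13.5,0.7,0.042,-0.0056,0.15,13.5,0.7,0.042,-0.0056,0.175,13.5,0.7,0.042,-0.0056,0.187,13.5,0.7,0.042,-0.0056,0.187,13.5,0.7,0.042,-0.0056,0.187,13.5,0.7,0.042,-0.0056,0.187,13.5,1,0.042,-0.0056,0.187,13.5,1,0.042,-0.0056,0.187,13.5,1,0.042,-0.0056,0.187,13.5,1,0.042,-0.0056,0.187,13.5,1,0.042,-0.0056,0.187,13.5,1],
)

```text
clock: 39.82
position: [445.4, 201.6, 52.9]
eef_rot: [0.753, 0.658, 0.001, 0.0]
force: [-3.1, -2.7, 4.9]
width: 0.092
gripper_force: 59.2
```

```bash
python3 -c "
from h import *
infix();tofix(-150,84,57)"
```

```text
local -119.0 93.6 52.9 yaw err deg -13.53 F [-3.1 -2.7  4.9]
shift m [-0.0166 -0.0279 -0.0042] turn -13.53 J6 2.13
```

Request:
step_arm(
  plan=[0,0,-0.002,0,1,0,-0.008,-0.003,0,1,-0.004,-0.016,-0.004,-3,1,-0.01,-0.022,-0.004,-8,1,-0.0166,-0.028,-0.004,-13.5,1,-0.0166,-0.028,-0.004,-13.5,1,-0.0166,-0.028,-0.004,-13.5,1,-0.0166,-0.028,-0.004,-13.5,1],
)

```text
clock: 40.48
position: [415.6, 189.4, 55.6]
eef_rot: [0.671, 0.741, 0.001, 0.0]
force: [0.3, 1.0, -1.4]
width: 0.092
gripper_force: 58.5
```

```bash
python3 held.py -118 84 41
```

```text
local -149.9 84.5 55.5 yaw err deg -0.15 F [-0.   0.2 -1. ]
dz -6.7 cost 1.99 tile in tool x(lateral),y [-3.5  0.2] yaw 0.2
dz -3 cost 1.66 tile in tool x(lateral),y [-2.2  0.3] yaw 0.2
dz 0 cost 1.4 tile in tool x(lateral),y [-0.7  0.1] yaw -0.3
shift m [-0.0004  0.0319  0.0023] turn -0.15 J6 1.9
```

Good. Slide in.

Request:
step_arm(
  plan=[0,0.01,0.0005,-0.15,1,0,0.02,0.001,-0.15,1,0,0.028,0.001,-0.15,1,0,0.032,0.001,-0.15,1,0,0.034,0.0015,-0.15,1,0,0.036,0.0015,-0.15,1,0,0.037,0.0015,-0.15,1,0,0.037,0.0015,-0.15,1],
)

```text
clock: 41.2
position: [449.7, 192.3, 53.1]
eef_rot: [0.669, 0.743, -0.002, -0.001]
force: [-6.4, 0.3, 2.5]
width: 0.09
gripper_force: 59.1
```

```bash
python3 -c "
from h import *
infix()"
```

```text
local -115.6 84.0 53.1 yaw err deg 0.15 F [-6.4  0.3  2.5]
```

Request:
step_arm(
  plan=[0,0,0.0006,0,1,0,-0.001,0.001,0,1,0,-0.001,0.001,0,1,0,-0.001,0.001,0,0.8,0,-0.001,0.001,0,0.8,0,-0.001,0.001,0,0.8,0,-0.001,0.001,0,0.8,0,-0.001,0.001,0,0.8,0,-0.001,-0.03,0,0.8,0,-0.001,-0.065,0,0.8,0,-0.001,-0.1,0,0.8,0,-0.001,-0.14,0,0.4,0,-0.001,-0.17,0,0.4,0,-0.001,-0.18,0,0.4,0,-0.001,-0.18,0,0.4,0,-0.001,-0.18,0,0.4],
)

```text
clock: 42.53
position: [450.8, 192.6, 233.1]
eef_rot: [0.669, 0.743, 0.0, -0.0]
force: [1.4, 0.9, -0.0]
width: 0.6
gripper_force: 0.0
```

```bash
python3 chk.py 84; python3 -c "
from h import *
go(450,-288,235,0)"
```

```text
84.0 dz -6.7 cost 0.88 local -116.1 81.3 yaw -1.9
84.0 dz -3 cost 0.82 local -116.1 82.4 yaw -2.3
84.0 dz 0 cost 0.8 local -116.0 83.1 yaw -3.2
shift m [-0.4777 -0.0508 -0.0025] turn 6.04 J6 1.87
```

```bash
python3 - <<'E'
from edge import *
c=shot("wrist"); dt=setup(c); M=model(12); x0=np.array([*loc(-115.5,84),FX[2]])
for a in np.arange(-5,3.1,1):
    t=FX[2]+np.radians(a); f=lambda u:cost([u[0],u[1],t],c,dt,M,-1)
    r=min((minimize(f,x0[:2]+[i,j],method="Nelder-Mead") for i in(-3,0,3) for j in(-3,0,3)),key=lambda r:r.fun); print(a,round(r.fun,3),(r.x-x0[:2]).round(1))
p,r=pose()
# wall-top edges: line fit through Canny pixels near predicted outer wall-top edge
for xx in(-4.5,4.5):
    q=np.array([[xx,y,72.] for y in np.linspace(-20,20,41)]); pr=proj(c,pts(x0,q)+[0,0,-1]); print(pr[[0,-1]].round(1))
g=c["image"].mean(2); q=proj(c,pts(x0,np.array([[0,-30,72.],[0,30,72]]))).round().astype(int); x1=(q[:,0]).mean().astype(int); ylo,yhi=sorted(q[:,1])
for y in range(ylo-2,yhi+6,4): print(y,g[y,x1-14:x1+15].astype(int).tolist())
E
```

```text
-5.0 0.935 [ 0.1 -1. ]
-4.0 0.868 [-0.3 -1.1]
-3.0 0.844 [-0.3 -1.2]
-2.0 0.824 [-0.5 -1.2]
-1.0 0.792 [-0.5 -1.2]
0.0 0.779 [-0.4 -1.4]
1.0 0.8 [-0.5 -1.3]
2.0 0.816 [-0.5 -1.4]
3.0 0.84 [-0.5 -1.3]
[[277.  212.3]
 [276.9 170.9]]
[[286.5 212.3]
 [286.7 170.9]]
158 [170, 170, 171, 169, 171, 171, 169, 170, 170, 166, 155, 146, 141, 141, 143, 142, 144, 145, 146, 147, 146, 145, 146, 146, 146, 146, 147, 147, 147]
162 [170, 171, 172, 172, 170, 171, 170, 172, 166, 143, 116, 100, 99, 98, 97, 99, 97, 103, 127, 150, 155, 156, 156, 156, 156, 156, 156, 156, 155]
166 [168, 169, 168, 168, 168, 167, 168, 168, 158, 137, 109, 99, 100, 98, 99, 99, 97, 92, 88, 113, 137, 148, 153, 155, 156, 155, 155, 156, 155]
170 [161, 161, 162, 162, 160, 162, 162, 158, 142, 137, 146, 150, 152, 150, 151, 152, 149, 141, 113, 79, 81, 112, 136, 148, 154, 156, 156, 156, 156]
174 [164, 165, 165, 163, 164, 164, 161, 159, 141, 139, 152, 155, 155, 156, 155, 154, 155, 143, 113, 76, 64, 67, 79, 111, 135, 147, 153, 155, 155]
178 [171, 171, 173, 170, 170, 170, 169, 166, 147, 140, 150, 156, 156, 155, 156, 155, 154, 143, 114, 76, 65
[... 1041 characters left out ...]
8, 168, 167, 166, 167, 162, 154, 147, 151, 154, 153, 153, 153, 153, 151, 141, 114, 82, 69, 70, 70, 69, 68, 69, 69, 69, 70]
214 [174, 173, 175, 175, 173, 174, 174, 171, 161, 151, 151, 151, 152, 152, 151, 152, 149, 140, 111, 80, 73, 72, 72, 73, 73, 73, 73, 74, 89]
218 [175, 174, 175, 174, 175, 174, 175, 174, 174, 175, 175, 176, 175, 175, 174, 175, 175, 169, 159, 129, 88, 74, 70, 73, 74, 72, 72, 75, 96]
222 [177, 178, 177, 176, 178, 178, 176, 177, 179, 178, 178, 177, 178, 177, 179, 176, 178, 179, 176, 177, 172, 153, 129, 120, 103, 90, 83, 85, 102]
226 [178, 176, 177, 176, 177, 176, 177, 177, 176, 177, 176, 177, 178, 176, 177, 176, 177, 176, 176, 176, 175, 177, 177, 178, 176, 178, 175, 177, 177]
```

Request:
step_arm(
  plan=[-0.478,-0.051,-0.002,6,0.4,-0.478,-0.051,-0.002,6,0.4,-0.478,-0.051,-0.002,6,0.4,-0.478,-0.051,-0.002,6,0.4,-0.478,-0.051,-0.002,6,0.4,-0.478,-0.051,-0.002,6,0.4,-0.478,-0.051,-0.002,6,0.4,-0.478,-0.051,-0.002,6,0.4,-0.478,-0.051,-0.002,6,0.4,-0.478,-0.051,-0.002,6,0.4,-0.478,-0.051,-0.002,6,0.4,-0.478,-0.051,-0.002,6,0.4,-0.478,-0.051,-0.002,6,0.4,-0.478,-0.051,-0.002,6,0.4,-0.478,-0.051,-0.002,6,0.4,-0.478,-0.051,-0.002,6,0.4],
)

```text
clock: 43.97
position: [450.1, -286.9, 234.8]
eef_rot: [0.707, 0.708, -0.0, -0.001]
force: [-0.2, 0.4, 0.8]
width: 0.602
gripper_force: 0.0
```

```bash
python3 edge.py CD
```

```text
C cost 1.31 [ 426.6 -335.7] 25.6
shift m [-0.0489 -0.0236  0.1922] turn -25.47 J6 1.0
D cost 0.78 [ 531.9 -227.9] -16.6
shift m [0.0586 0.0819 0.1922] turn 16.68 J6 1.0
```

Request:
step_arm(
  plan=[-0.02,-0.02,0.03,-7,0.4,-0.047,-0.0236,0.065,-14,0.4,-0.047,-0.0236,0.1,-21,0.4,-0.047,-0.0236,0.13,-24.8,0.4,-0.047,-0.0236,0.16,-24.8,0.4,-0.047,-0.0236,0.18,-24.8,0.4,-0.047,-0.0236,0.1915,-24.8,0.4,-0.047,-0.0236,0.1915,-24.8,0.4,-0.047,-0.0236,0.1915,-24.8,0.4,-0.047,-0.0236,0.1915,-24.8,1,-0.047,-0.0236,0.1915,-24.8,1,-0.047,-0.0236,0.1915,-24.8,1,-0.047,-0.0236,0.1915,-24.8,1,-0.047,-0.0236,0.1915,-24.8,1,-0.047,-0.0236,0.1915,-24.8,1,-0.047,-0.0236,0.1915,-24.8,1],
)

```text
clock: 45.35
position: [427.6, -335.5, 45.2]
eef_rot: [0.538, 0.843, 0.0, 0.001]
force: [1.1, 2.0, 7.6]
width: 0.093
gripper_force: 59.4
```

```bash
python3 -c "
from h import *
tofix(-200,-28,120)"
```

```text
shift m [ 0.391   0.1258 -0.0752] turn 18.94 J6 0.47
```

Request:
step_arm(
  plan=[0,0,-0.03,0,1,0,0,-0.06,0,1,0.03,0.01,-0.08,0,1,0.066,0.021,-0.08,3,1,0.102,0.033,-0.08,6,1,0.138,0.044,-0.08,9,1,0.174,0.056,-0.08,12,1,0.21,0.068,-0.08,15,1,0.246,0.079,-0.08,18.9,1,0.282,0.091,-0.08,18.9,1,0.318,0.102,-0.08,18.9,1,0.354,0.114,-0.08,18.9,1,0.38,0.122,-0.076,18.9,1,0.391,0.126,-0.075,18.9,1,0.391,0.126,-0.075,18.9,1,0.391,0.126,-0.075,18.9,1,0.391,0.126,-0.075,18.9,1,0.391,0.126,-0.075,18.9,1],
)

```text
clock: 46.85
position: [377.0, 71.8, 119.2]
eef_rot: [0.67, 0.742, -0.0, 0.0]
force: [0.5, -0.1, -2.2]
width: 0.092
gripper_force: 58.8
```

```bash
python3 held.py -200 -28
```

```text
local -200.4 -28.5 119.2 yaw err deg -0.06 F [-0.1 -0.7 -2.3]
dz -6.7 cost 1.48 tile in tool x(lateral),y [-0.7  0.3] yaw 0.4
dz -3 cost 0.75 tile in tool x(lateral),y [1.1 0.3] yaw 0.3
dz 0 cost 0.71 tile in tool x(lateral),y [2.5 0.1] yaw -0.2
shift m [0.0005 0.0003 0.066 ] turn -0.06 J6 1.66
```

Request:
step_arm(
  plan=[-0.001,0,0.03,0,1,-0.001,0,0.055,0,1,-0.001,0,0.064,0,1,-0.001,0,0.064,0,1,-0.001,0.015,0.064,0,1,-0.001,0.03,0.064,0,1,-0.001,0.045,0.064,0,1,-0.001,0.058,0.0645,0,1,-0.001,0.068,0.065,0,1,-0.001,0.075,0.065,0,1,-0.001,0.078,0.065,0,1,-0.001,0.078,0.065,0,1,-0.001,0.078,0.065,0,1],
)

```text
clock: 47.98
position: [454.0, 79.5, 54.1]
eef_rot: [0.67, 0.743, -0.0, -0.0]
force: [-0.1, -0.1, -1.4]
width: 0.096
gripper_force: 58.9
```

```bash
python3 -c "
from h import *
infix();tofix(-113,-29,53)"
```

```text
local -123.0 -28.7 54.1 yaw err deg 0.02 F [-0.1 -0.1 -1.4]
shift m [-0.0003  0.01    0.0011] turn 0.02 J6 1.64
```

Request:
step_arm(
  plan=[0,0.003,0.0008,0,1,0,0.005,0.0008,0,1,0,0.007,0.0008,0,1,0,0.009,0.0008,0,1,0,0.0098,0.0008,0,1,0,0.0098,0.0008,0,1],
)

```text
clock: 48.48
position: [461.6, 80.4, 52.7]
eef_rot: [0.669, 0.743, -0.002, -0.002]
force: [-8.7, -1.1, 1.3]
width: 0.094
gripper_force: 59.6
```

```bash
python3 -c "
from h import *
infix()"
```

```text
local -115.3 -28.6 52.7 yaw err deg 0.05 F [-8.7 -1.1  1.3]
```

Contact at the stop. Lower, release, go back to the crate view.

Request:
step_arm(
  plan=[0,-0.0005,0.0006,0,1,0,-0.001,0.001,0,1,0,-0.001,0.001,0,1,0,-0.001,0.001,0,0.8,0,-0.001,0.001,0,0.8,0,-0.001,0.001,0,0.8,0,-0.001,0.001,0,0.8,0,-0.001,0.001,0,0.8,0,-0.001,-0.03,0,0.8,0,-0.001,-0.065,0,0.8,0,-0.001,-0.1,0,0.8,0,-0.001,-0.14,0,0.4,0,-0.001,-0.17,0,0.4,0,-0.001,-0.18,0,0.4,0,-0.001,-0.18,0,0.4,0,-0.001,-0.18,0,0.4],
)

```text
clock: 49.82
position: [463.5, 80.6, 233.3]
eef_rot: [0.67, 0.743, 0.0, 0.0]
force: [0.6, -0.0, -0.9]
width: 0.599
gripper_force: 0.0
```

```bash
python3 chk.py -28 84; python3 -c "
from h import *
go(450,-288,235,0)"
```

```text
-28.0 dz -6.7 cost 0.79 local -115.7 -27.8 yaw 0.1
-28.0 dz -3 cost 0.68 local -115.8 -27.2 yaw 0.1
-28.0 dz 0 cost 0.62 local -115.8 -26.1 yaw -0.3
84.0 dz -6.7 cost 1.2 local -114.6 83.5 yaw -0.4
84.0 dz -3 cost 1.21 local -115.2 83.4 yaw 0.5
84.0 dz 0 cost 1.23 local -115.9 83.2 yaw 0.5
shift m [-0.3652 -0.051  -0.0026] turn 5.94 J6 1.64
```

Request:
step_arm(
  plan=[-0.365,-0.051,-0.002,6,0.4,-0.365,-0.051,-0.002,6,0.4,-0.365,-0.051,-0.002,6,0.4,-0.365,-0.051,-0.002,6,0.4,-0.365,-0.051,-0.002,6,0.4,-0.365,-0.051,-0.002,6,0.4,-0.365,-0.051,-0.002,6,0.4,-0.365,-0.051,-0.002,6,0.4,-0.365,-0.051,-0.002,6,0.4,-0.365,-0.051,-0.002,6,0.4,-0.365,-0.051,-0.002,6,0.4,-0.365,-0.051,-0.002,6,0.4,-0.365,-0.051,-0.002,6,0.4],
)

```text
clock: 50.95
position: [450.0, -286.5, 234.4]
eef_rot: [0.707, 0.707, -0.0, -0.001]
force: [-0.5, 0.4, 0.3]
width: 0.599
gripper_force: 0.0
```

```bash
python3 edge.py D
```

```text
D cost 0.81 [ 531.9 -227.7] -16.8
shift m [0.0585 0.0818 0.1918] turn 16.8 J6 1.0
```

Request:
step_arm(
  plan=[0.02,0.027,0.03,7,0.4,0.04,0.055,0.06,14,0.4,0.0595,0.082,0.09,16.7,0.4,0.0595,0.082,0.12,16.7,0.4,0.0595,0.082,0.15,16.7,0.4,0.0595,0.082,0.178,16.7,0.4,0.0595,0.082,0.191,16.7,0.4,0.0595,0.082,0.191,16.7,0.4,0.0595,0.082,0.191,16.7,0.4,0.0595,0.082,0.191,16.7,1,0.0595,0.082,0.191,16.7,1,0.0595,0.082,0.191,16.7,1,0.0595,0.082,0.191,16.7,1,0.0595,0.082,0.191,16.7,1,0.0595,0.082,0.191,16.7,1,0.0595,0.082,0.191,16.7,1],
)

```text
clock: 52.33
position: [533.1, -228.5, 45.7]
eef_rot: [0.803, 0.596, 0.001, 0.001]
force: [-1.3, 1.7, 6.7]
width: 0.094
gripper_force: 59.7
```

```bash
python3 -c "
from h import *
tofix(-200,27,120)"
```

```text
shift m [ 0.2939 -0.2569 -0.0748] turn -22.67 J6 1.46
```

Request:
step_arm(
  plan=[0,0,-0.03,0,1,0,0,-0.065,0,1,0.01,-0.012,-0.095,0,1,0.032,-0.034,-0.1,-3,1,0.057,-0.06,-0.1,-6,1,0.082,-0.085,-0.1,-9,1,0.107,-0.11,-0.1,-12,1,0.132,-0.135,-0.1,-15,1,0.158,-0.16,-0.1,-18,1,0.185,-0.185,-0.1,-21,1,0.212,-0.205,-0.1,-22.7,1,0.24,-0.225,-0.1,-22.7,1,0.268,-0.242,-0.1,-22.7,1,0.29,-0.255,-0.09,-22.7,1,0.294,-0.257,-0.08,-22.7,1,0.294,-0.257,-0.075,-22.7,1,0.294,-0.257,-0.075,-22.7,1,0.294,-0.257,-0.075,-22.7,1,0.294,-0.257,-0.075,-22.7,1],
)

```text
clock: 53.92
position: [371.6, 126.7, 119.8]
eef_rot: [0.67, 0.742, 0.0, 0.0]
force: [-0.4, -1.3, -1.7]
width: 0.092
gripper_force: 58.9
```

```bash
python3 held.py -200 27; python3 chk.py -28 84
```

```text
local -200.0 26.7 119.8 yaw err deg -0.05 F [-0.5  0.3 -2.4]
dz -6.7 cost 1.3 tile in tool x(lateral),y [-3.   0.3] yaw 0.8
dz -3 cost 0.61 tile in tool x(lateral),y [-1.2  0.2] yaw 0.3
dz 0 cost 0.97 tile in tool x(lateral),y [ 0.4 -0.3] yaw 0.2
shift m [ 0.0003 -0.      0.0666] turn -0.05 J6 1.8
-28.0 dz -6.7 cost 2.81 local -117.6 -29.1 yaw -0.7
-28.0 dz -3 cost 2.82 local -119.9 -27.6 yaw -0.1
-28.0 dz 0 cost 2.8 local -121.9 -25.3 yaw -0.4
84.0 dz -6.7 cost 2.59 local -113.0 82.8 yaw 0.4
84.0 dz -3 cost 2.33 local -114.3 82.9 yaw 0.6
84.0 dz 0 cost 2.09 local -115.6 83.5 yaw 0.4
```

Request:
step_arm(
  plan=[0.002,0,0.03,0,1,0.002,0,0.055,0,1,0.002,0,0.0645,0,1,0.002,0,0.0645,0,1,0.002,0.015,0.0645,0,1,0.002,0.03,0.0645,0,1,0.002,0.045,0.0645,0,1,0.002,0.058,0.065,0,1,0.002,0.068,0.0655,0,1,0.002,0.075,0.0655,0,1,0.002,0.078,0.0655,0,1,0.002,0.078,0.0655,0,1,0.002,0.078,0.0655,0,1],
)

```text
clock: 55.1
position: [447.9, 137.2, 53.7]
eef_rot: [0.67, 0.743, -0.0, -0.0]
force: [-0.5, -0.3, -1.0]
width: 0.094
gripper_force: 59.2
```

```bash
python3 -c "
from h import *
infix()"
```

```text
local -123.1 29.3 53.7 yaw err deg 0.02 F [-0.5 -0.3 -1. ]
```

Request:
step_arm(
  plan=[0,0.003,0.0008,0,1,0,0.005,0.0008,0,1,0,0.007,0.0008,0,1,0,0.009,0.0008,0,1,0,0.0098,0.0008,0,1,0,0.0098,0.0008,0,1],
)

```text
clock: 55.6
position: [455.2, 138.0, 52.6]
eef_rot: [0.669, 0.743, -0.002, -0.002]
force: [-9.4, 0.3, 5.7]
width: 0.095
gripper_force: 60.3
```

```bash
python3 -c "
from h import *
infix()"
```

```text
local -115.8 29.4 52.6 yaw err deg 0.06 F [-9.4  0.3  5.7]
```

Contact. Lower, release, rise.

Request:
step_arm(
  plan=[0,-0.0005,0.0006,0,1,0,-0.001,0.001,0,1,0,-0.001,0.001,0,1,0,-0.001,0.001,0,0.8,0,-0.001,0.001,0,0.8,0,-0.001,0.001,0,0.8,0,-0.001,0.001,0,0.8,0,-0.001,0.001,0,0.8,0,-0.001,-0.03,0,0.8,0,-0.001,-0.065,0,0.8,0,-0.001,-0.1,0,0.8,0,-0.001,-0.14,0,0,0,-0.001,-0.17,0,0,0,-0.001,-0.18,0,0,0,-0.001,-0.18,0,0,0,-0.001,-0.18,0,0],
)

```text
clock: 56.93
position: [457.3, 138.3, 232.5]
eef_rot: [0.67, 0.743, 0.0, 0.0]
force: [0.4, -1.0, -0.5]
width: 0.897
gripper_force: 0.0
```

```bash
python3 chk.py 28 84 -28; python3 -c "
from h import *
c=shot('top'); w=shot('wrist')
for q in('weight_c',):
  for k in(c,w):
    for d in spot_point(q,k): print(q,round(d['score'],2),np.round(d['point']),toz(k,d['point'],73)[0][:2].round(0))
go(658,131,240)
"
```

```text
28.0 dz -6.7 cost 1.52 local -115.8 28.1 yaw -0.0
28.0 dz -3 cost 1.41 local -115.9 28.9 yaw 0.1
28.0 dz 0 cost 1.36 local -116.0 29.4 yaw 0.4
84.0 dz -6.7 cost 1.14 local -116.3 81.9 yaw 1.4
84.0 dz -3 cost 1.09 local -116.2 83.2 yaw 0.3
84.0 dz 0 cost 1.01 local -116.2 83.7 yaw 0.2
-28.0 dz -6.7 cost 0.82 local -116.0 -28.6 yaw 0.1
-28.0 dz -3 cost 0.75 local -116.0 -27.2 yaw -0.0
-28.0 dz 0 cost 0.71 local -116.0 -26.1 yaw -0.4
weight_c 0.96 [115. 231.] [507. 497.]
weight_c 0.8 [252. 173.] [651. 128.]
weight_c 0.63 [487. 223.] [658. 129.]
shift m [-0.0279  0.1996 -0.009 ] turn 0 J6 1.76
```

Request:
step_arm(
  plan=[-0.03,0,0,0,0,-0.065,0,0,0,0,-0.09,0,0,0,0,-0.09,0,0,0,0,-0.09,0,0,0,0,-0.09,0,0,0,0],
)

```text
clock: 57.68
position: [466.3, 48.9, 232.5]
eef_rot: [0.67, 0.743, -0.0, -0.001]
force: [0.6, -0.1, -0.2]
width: 1.003
gripper_force: 0.0
```

```bash
python3 chk.py -84 -28 28; python3 -c "
from h import *
c=shot('wrist'); save(c,'w11.png',k=1.4); go(658.5,131,200)"
```

```text
-84.0 dz -6.7 cost 0.91 local -115.5 -85.9 yaw 0.1
-84.0 dz -3 cost 0.76 local -115.5 -84.7 yaw -0.2
-84.0 dz 0 cost 0.68 local -115.6 -83.4 yaw -0.5
-28.0 dz -6.7 cost 1.52 local -115.5 -26.1 yaw -0.7
-28.0 dz -3 cost 1.36 local -115.6 -25.8 yaw 0.1
-28.0 dz 0 cost 1.27 local -115.7 -25.5 yaw 0.1
28.0 dz -6.7 cost 1.04 local -115.7 29.6 yaw 0.1
28.0 dz -3 cost 0.91 local -115.7 29.7 yaw 0.1
28.0 dz 0 cost 0.84 local -115.8 29.6 yaw 0.1
shift m [0.061  0.1996 0.0326] turn 0 J6 1.57
```

View pics/w11.png

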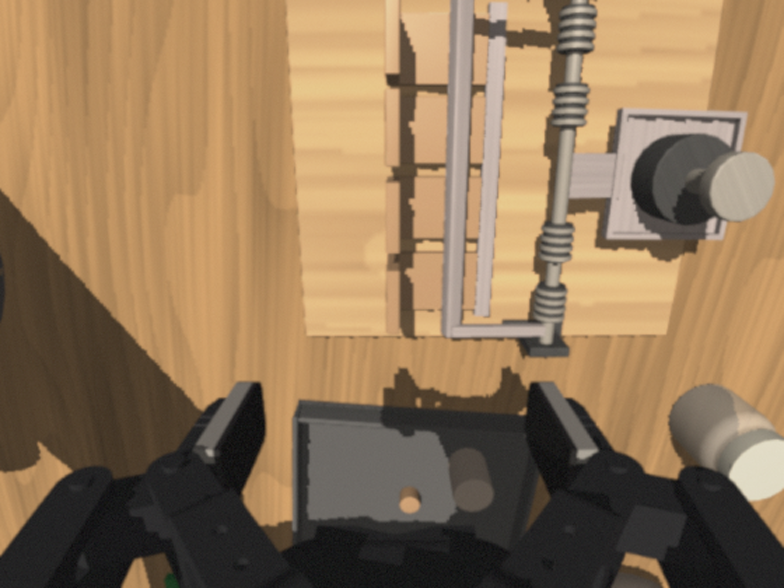

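```bash
python3 -c "
from h import *
c=shot('wrist'); print(toz(c,np.array([[740,185]])/1.4,111)[0][:2])
go(658.6,130.6,200)"
```

```text
[654.75122847 130.10348901]
shift m [0.0605 0.1996 0.0327] turn 0 J6 1.57
```

Request:
step_arm(
  plan=[0.012,0.04,0,0,0,0.024,0.08,0,0,0,0.036,0.12,0,0,0,0.048,0.16,0,0,0,0.0605,0.199,0,0,0,0.0605,0.199,0.03,0,0,0.0605,0.199,0.06,0,0,0.0605,0.199,0.09,0,0,0.0605,0.199,0.12,0,0,0.0605,0.199,0.138,0,0,0.0605,0.199,0.138,0,0,0.0605,0.199,0.138,0,0,0.0605,0.199,0.138,0,1,0.0605,0.199,0.138,0,1,0.0605,0.199,0.138,0,1,0.0605,0.199,0.138,0,1,0.0605,0.199,0.138,0,1,0.0605,0.199,0.138,0,1,0.0605,0.199,0.138,0,1],
)

```text
clock: 59.42
position: [658.5, 129.6, 96.6]
eef_rot: [0.67, 0.743, 0.001, 0.0]
force: [-3.1, 0.7, 7.3]
width: 0.445
gripper_force: 59.2
```

Request:
step_arm(
  plan=[0,0,-0.003,0,1,0,0,-0.006,0,1,0,0,-0.009,0,1,0,0,-0.012,0,1,0,0,-0.015,0,1,0,0,-0.018,0,1,0,0,-0.021,0,1,0,0,-0.025,0,1,0,0,-0.029,0,1,0,0,-0.033,0,1,0,0,-0.037,0,1,0,0,-0.045,0,1,0,0,-0.06,0,1,0,0,-0.08,0,1,0,0,-0.08,0,1,0,0,-0.08,0,1],
)

```text
clock: 60.75
position: [658.9, 129.7, 176.0]
eef_rot: [0.67, 0.743, 0.001, 0.001]
force: [-0.8, -0.8, -7.7]
width: 0.445
gripper_force: 61.5
```

```bash
python3 -c "
from h import *
go(530,398.7,170)
t=shot('top')
for d in spot_point('pad',t)+trace('pad',t): 
    print(round(d['score'],2),toz(t,d['point'],4)[0][:2].round(1))
    if 'pixels' in d:
        cs=max(cv2.findContours(d['pixels'].astype(np.uint8),0,2)[0],key=len)[:,0]; P=toz(t,cs,4); print(((P.min(0)+P.max(0))/2).round(1),np.ptp(P,0).round(1))
"
```

```text
shift m [ 0.2809 -0.1004  0.0059] turn 0 J6 1.66
0.56 [517.4 395. ]
0.96 [523.8 392.7]
[527.8 397.2   4. ] [109.  105.8   0. ]
```

Request:
step_arm(
  plan=[0.036,-0.011,0,0,1,0.072,-0.022,0,0,1,0.108,-0.033,0,0,1,0.144,-0.045,0,0,1,0.18,-0.056,0,0,1,0.216,-0.067,0,0,1,0.252,-0.078,0,0,1,0.285,-0.089,0,0,1,0.305,-0.095,0,0,1,0.312,-0.097,0,0,1,0.312,-0.097,0,0,1,0.312,-0.097,0,0,1,0.312,-0.097,0,0,1],
)

```text
clock: 61.98
position: [529.9, 428.5, 174.4]
eef_rot: [0.67, 0.742, -0.001, 0.0]
force: [0.7, -0.2, -7.1]
width: 0.442
gripper_force: 61.6
```

```bash
python3 -c "
from h import *
p=pose()[0];print(p)
t=shot('wrist')
for d in trace('pad',t): 
    cs=max(cv2.findContours(d['pixels'].astype(np.uint8),0,2)[0],key=len)[:,0]
    for dz in (0,-5):
        P=toz(t,cs,4+dz)[:,:2]; h=cv2.convexHull(P.astype(np.float32)); print(round(d['score'],2),((P.min(0)+P.max(0))/2).round(1),np.ptp(P,0).round(1),np.round(cv2.minEnclosingCircle(h)[0],1),cv2.minEnclosingCircle(h)[1])
go(530,398.5,100)"
```

```text
[529.86622881 428.53740179 174.44489196]
0.98 [530.4 412.9] [108.6  78.3] [530.1 397.9] 54.90923309326172
0.98 [530.6 411.3] [110.3  79.6] [530.2 396.1] 55.80895233154297
shift m [-0.0297 -0.0032  0.0749] turn 0 J6 2.15
```

Request:
step_arm(
  plan=[-0.015,-0.0015,0.01,0,1,-0.0305,-0.003,0.03,0,1,-0.0305,-0.003,0.06,0,1,-0.0305,-0.003,0.085,0,1,-0.0305,-0.003,0.098,0,1,-0.0305,-0.003,0.104,0,1,-0.0305,-0.003,0.106,0,1,-0.0305,-0.003,0.106,0,1,-0.0305,-0.003,0.106,0,1],
)

```text
clock: 62.83
position: [530.5, 399.5, 70.4]
eef_rot: [0.67, 0.743, 0.001, 0.0]
force: [1.4, 0.5, -7.3]
width: 0.442
gripper_force: 61.7
```

Request:
step_arm(
  plan=[0,0,0.001,0,1,0,0,0.002,0,1,0,0,0.002,0,1],
)

```text
clock: 63.08
position: [529.8, 399.4, 67.6]
eef_rot: [0.67, 0.743, 0.0, 0.0]
force: [-0.4, -0.5, -7.2]
width: 0.445
gripper_force: 61.7
```

Request:
step_arm(
  plan=[-0.0015,0,0.001,0,1,-0.0015,0,0.0015,0,1,-0.0015,0,0.002,0,1,-0.0015,0,0.002,0,1],
)

```text
clock: 63.42
position: [530.0, 397.9, 66.8]
eef_rot: [0.67, 0.743, 0.001, 0.0]
force: [-3.8, -3.2, 7.0]
width: 0.446
gripper_force: 63.3
```

Request:
step_arm(
  plan=[0,0,0.0007,0,1,0,0,0.0014,0,1,0,0,0.0014,0,1],
)

```text
clock: 63.67
position: [530.1, 397.8, 66.6]
eef_rot: [0.67, 0.743, 0.001, 0.0]
force: [-6.7, -4.6, 15.9]
width: 0.444
gripper_force: 64.2
```

Request:
step_arm(
  plan=[0,0,-0.001,0,1,0,0,-0.001,0,0.4,0,0,-0.001,0,0,0,0,-0.001,0,0,0,0,-0.001,0,0,0,0,-0.001,0,0,0,0,-0.001,0,0,0,0,-0.03,0,0,0,0,-0.065,0,0,0,0,-0.1,0,0,0,0,-0.135,0,0,-0.03,0,-0.165,0,0,-0.065,0,-0.17,0,0,-0.1,-0.02,-0.17,0,0,-0.13,-0.04,-0.17,0,0,-0.16,-0.06,-0.17,0,0,-0.19,-0.08,-0.17,0,0,-0.21,-0.09,-0.17,0,0,-0.21,-0.09,-0.17,0,0,-0.21,-0.09,-0.17,0,0],
)

```text
clock: 65.33
position: [461.9, 178.7, 234.2]
eef_rot: [0.67, 0.742, 0.001, 0.0]
force: [0.6, 0.1, 0.3]
width: 1.003
gripper_force: 0.0
```

```bash
python3 chk.py 84 28 -28; python3 - <<'E'
from h import *
infix()
for n in("wrist","top","scene"):
    t=shot(n)
    for q,z in(("weight_c",42),("pad",4),("bar",22)):
        for d in spot_point(q,t)[:2]: print(n,q,round(d["score"],2),np.round(d["point"]),toz(t,d["point"],z)[0][:2].round(1))
E
```

```text
84.0 dz -6.7 cost 0.81 local -116.2 82.3 yaw -0.2
84.0 dz -3 cost 0.76 local -116.1 83.1 yaw 0.3
84.0 dz 0 cost 0.71 local -116.0 83.5 yaw 0.8
28.0 dz -6.7 cost 0.81 local -116.2 27.2 yaw -0.5
28.0 dz -3 cost 0.69 local -116.0 28.4 yaw -0.4
28.0 dz 0 cost 0.6 local -115.9 29.4 yaw -0.6
-28.0 dz -6.7 cost 2.05 local -115.7 -28.1 yaw -1.4
-28.0 dz -3 cost 1.97 local -115.8 -27.0 yaw -0.4
-28.0 dz 0 cost 1.91 local -115.8 -25.7 yaw -0.4
local -104.3 69.9 234.0 yaw err deg -0.02 F [0.2 0.3 0.4]
wrist weight_c 0.65 [272. 267.] [461.5  84.6]
wrist weight_c 0.64 [272. 309.] [466.3  29.3]
wrist bar 0.94 [311. 238.] [502.7 115.7]
top weight_c 0.94 [117. 230.] [510.7 502.2]
top weight_c 0.42 [156. 225.] [521.2 393.2]
top pad 0.72 [257. 207.] [565.7 122.5]
top pad 0.47 [159. 226.] [521.3 395.6]
top bar 0.88 [257. 232.] [498.9 121.4]
scene weight_c 0.87 [431. 167.] [517.6 513.1]
scene weight_c 0.74 [178. 232.] [ 523.9 -195.2]
scene pad 0.75 [391. 186.] [523.2 397.6]
scene bar 0.75 [ 94. 238.] [ 469.4 -402.3]
scene bar 0.61 [291. 200.] [501.7 112.5]
```

Request:
step_arm(
  plan=[-0.04,0,0,0,0,-0.08,0,0,0,0,-0.12,0,0,0,0,-0.13,0,0,0,0,-0.13,0,0,0,0,-0.13,0,0,0,0,-0.13,0,0,0,0],
)

```text
clock: 66.57
position: [475.5, 50.9, 233.7]
eef_rot: [0.669, 0.743, 0.0, -0.0]
force: [-1.0, -0.3, -0.5]
width: 1.0
gripper_force: 0.0
```

```bash
python3 chk.py -84 -28; python3 -c "
from h import *
print(ticket.hand_in())"
```

```text
-84.0 dz -6.7 cost 0.9 local -115.7 -86.8 yaw 0.1
-84.0 dz -3 cost 0.71 local -115.6 -85.3 yaw -0.1
-84.0 dz 0 cost 0.62 local -115.6 -84.0 yaw -0.6
-28.0 dz -6.7 cost 1.18 local -116.1 -26.8 yaw 0.1
-28.0 dz -3 cost 1.02 local -115.8 -25.7 yaw -0.0
-28.0 dz 0 cost 0.88 local -115.8 -25.5 yaw 0.5
the job is handed in; nothing more can be done
None
```

All four L-shaped tiles are straight and against the stop under the closed bar, the weight is back on the middle of its cork pad, and the job is handed in at about 67 s; on the way one tile caught on a placed one, knocking it askew and rolling in the grip at about 48 N on the wrist, and both were reset.

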